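# Clamp a sample jar with the knob under a low bench shelf

## Task

Stand the amber sample jar upright on the low white shelf, in the bay between the round eccentric clamp disc and the V-shaped fence, and let go of it. Then turn the four-armed knob under the shelf's front edge, counter-clockwise as seen from above, until you feel the clamp take hold and the jar is pinched snugly against the fence (about 10 N); stop there, because over-tightening cracks the glass. Leave the knob set and everything else standing where it is.

Things in the scene. Friction and masses are not known exactly. Their poses are not given: they have to be found in the camera images.
- station: Low fixed shelf: white board 190 x 250 x 12 mm on two grey side panels, top 110 mm above the bench. Origin on the bench (z = 0) straight below the knob's vertical spindle; x from the shelf's front edge to its back (away from the robot), y to the left, z up. The board spans x = -15 to +175 mm, y = -125 to +125 mm.
- edge (a point): Middle of the shelf's front edge, at the height of its top; the knob's arms stick out below and in front of it.
- bay (a point): Point on the shelf top (station x = 45, y = -24 mm) where the jar can be set down between disc and fence, its axis on this point, about 5 mm free all round while the knob is in its start range. Turning the knob then slides the jar (a light extra drag) along station +x to x = 51 to 61 mm, y about -24 mm.
- disc (a point): Centre of the round aluminium clamp disc on the shelf top: 44 mm diameter, polished, top 15 mm above the shelf. It turns with the knob and is 14 mm off the spindle axis: at knob angle a its centre is at station x = -14 cos(a), y = -14 sin(a) mm. It meets a jar resting in the fence at a = 1.5 to 2.2 rad, depending on the fence's setting.
- fence_foot: Aluminium block 30 x 50 x 26 mm on the shelf at station x = 148, y = -24 mm; origin under its centre, axes as the station's. Towards the disc it carries a slide, locked at a setting that differs by up to 6 mm and is not measured, and on it a 90-degree V of two polished walls 23 mm high. The V is sprung: 1 mm per 5 N along x. Right force of the jar on it: 5 to 15 N; over 22 N the glass cracks.
- knob_hub (a point): Knob under the shelf, centre, 87 mm above the bench on the spindle axis: white plastic hub, 42 mm diameter, four level round arms 90 degrees apart, 14 mm thick, reaching 85 mm from the axis, centre lines at this height. They stick out up to 70 mm in front of the shelf's edge, where closed fingertips reaching down between them can push them sideways. Its x, y axes lie along arms.
- knob (a joint): Knob angle a, 0 to 2.9 rad, growing counter-clockwise from above (arms in front move to station -y); starts at 0 to 0.4. Arms point at a + k*90 degrees from station +x. It turns against steady friction of 0.25 N m (about 4 N pushed at 60 mm radius) and stays where left, also when clamped; there the push rises by 0.2 to 0.35 N per N of clamping.
- jar_mid (a point): Centre of the sample jar (half-way up, 37.5 mm above its base): amber glass, 60 mm diameter, 58 mm high, with a white cap 56 mm in diameter on it, 75 mm high in all, 130 to 250 g. z along its axis.
- wash_mid (a point): wash bottle: white plastic, 68 mm diameter, 180 mm tall with a thin bent spout; point 70 mm up its axis. Bystander.
- vial_mid (a point): small capped glass vial, 24 mm diameter, 45 mm tall, standing on the shelf near its far left corner; point half-way up. Bystander.
- buffer_mid (a point): reagent bottle, 56 mm diameter, 110 mm tall; point half-way up. Bystander.
- dish_mid (a point): covered glass dish, 94 mm diameter, 16 mm tall; point half-way up. Bystander.
- tips_mid (a point): grey box of pipette tips, 85 x 120 x 56 mm; point at its middle. Bystander.
- measure_mid (a point): measuring cylinder on a 60 mm round foot, 148 mm tall; point half-way up. Bystander.
Mind the look-alikes: they are no part of the job. What is shaped like the part that bears jar_mid but brown or red is not meant.

How it is judged (in metres and radians):
On the way, in this order (a step that is already met when the one before it is completed fails the run):
1. the jar stands upright in the bay between disc and fence, let go, not yet clamped (x of jar_mid in the frame of station between 0.036 and 0.07 m and y of jar_mid in the frame of station between -0.038 and -0.01 m and z of jar_mid in the frame of station between 0.142 and 0.153 m and angle between jar_mid's own z axis and vertical below 0.1 rad and contact force between each of the arm, the fingers and jar below 0.1 N and contact force between fence_foot and jar below 3 N), for 0.2 s.
2. the knob has been turned until the clamp presses the jar on the fence with more than 5 N, no hand on the jar (x of jar_mid in the frame of station between 0.036 and 0.07 m and y of jar_mid in the frame of station between -0.038 and -0.01 m and z of jar_mid in the frame of station between 0.142 and 0.153 m and angle between jar_mid's own z axis and vertical below 0.1 rad and contact force between each of the arm, the fingers and jar below 0.1 N and contact force between fence_foot and jar above 5 N and value of joint knob above 1.3 rad), for 0.1 s.
At the end, for the whole second after the job is handed in: The jar stands upright (within 0.1 rad) on the shelf in the bay (axis at station x 36 to 70 mm, y -38 to -10 mm, base on the shelf within about 5 mm), untouched and at rest, pressed on the fence with 5 to 15 N by the clamp; the knob stands still, turned past 1.3 rad (all of step 2 and contact force between fence_foot and jar below 15 N and velocity of joint knob between -0.05 and 0.05 rad/s and linear speed of jar below 0.01 m/s).
It fails at once if the jar is pressed on the fence with more than 22 N: the glass cracks (contact force between fence_foot and jar above 22 N).
It fails at once if a bystander is moved by more than 30 mm (distance of any of wash_mid, vial_mid, buffer_mid, dish_mid, tips_mid, measure_mid from where it was at the start of the episode above 0.03 m).
It also fails if it takes over 72 s, if anything falls off the work surface, if the arm or the gripper's body presses on something with over 40 N, if the wrist force passes 120 N, or if a joint passes its speed limit or range.

## Robot

A 7-joint arm with a two-finger parallel gripper is mounted at the origin on the work surface. World frame = base frame: x ahead of the robot, y to its left, z up, the work surface at z = 0. Lengths are in m, angles in degrees, forces in N, time in s.
With the tool pointing down it reaches from about 0.425 to 0.875 m from the base axis. Payload 4.7 kg.
Tool frame: the origin (TCP) lies on the front face of the gripper's body, between the roots of the fingers; the fingertips stand 70 mm ahead of it and the grasp point (between the pads) lies 51 mm ahead of it (tip_extent is the distance from the TCP to the fingertips, in m); z points along the fingers, y is the direction in which the jaws open and shut (so a half turn about z gives the same grasp; the last joint's range is limited). The gripper opens to 87 mm and grips with 3 to 60 N. Pads are 19 mm wide; open, the fingers measure 117 mm over their backs; the gripper's body (75 mm by 190 mm) begins 51 mm behind the grasp point.
Start: joints at [72.084, 18.392, -4.016, 83.108, 1.295, 78.541, -3.26], TCP at [0.209, -0.616, 0.292] pointing down, gripper open.
Joint ranges: [-163.93, 163.93], [-17.29, 119.83], [-79.2, 71.16], [3.27, 140.29], [-89.18, 269.18], [5.43, 117.66], [-154.24, 154.24]. Speed limits (degrees/s): [147.25, 147.25, 180, 180, 180, 180, 180].

## Interface

Orientations are given as [roll, pitch, yaw] about the fixed x, y, z axes, in that order (R = Rz(yaw) Ry(pitch) Rx(roll)).
In Python, from cell import * gives the robot as it stands.
- The arm moves only by the tool carry_out, never from a script. Its argument "increments" is text: rows parted by semicolons, each of 7 numbers parted by spaces: the opening, from 0 (shut) to 1 (fully open), then the shift along the tool's x, y, z in m, then the turn, a rotation vector about the tool's x, y, z in degrees. A call has 1 to 20 rows; each row shifts and turns the pose as measured when the row begins, along the tool's axes as they then stand; what a row does not reach is not made up. A row lasts 1/8 s, in which the tool goes at most 62.5 mm and 10.7 degrees, less where a joint would pass 70% of its speed; a pose out of reach is approached as far as the arm can. A call is refused whole if a number of a shift passes 0.0625 or a number of a turn 10.7, either way. A call with a gripper value outside its range is refused whole. The fingers move at their own pace and stop on an object; "force" is the grip in N (left out, the last holds). Time passes only in rows, so rows that do not move let the fingers close. It gives the time, the measured TCP pose, the force and the opening at its end, in the units of the state.
- get_obs(): the state, without advancing time (a new reading comes with each control period).
- read_camera(name): name is "scene" or "top"; returns a dict with "img" (384x512x3 uint8, blue, green, red), "fx", "fy", "cx", "cy" (pixels), "world_from_camera" (4x4, takes a point from camera to world coordinates). Camera axes: x right, y down, z forward; pixel columns grow to the right and rows downward; lengths in m; the calibration is good to about 2 mm. A picture is of the moment at which its call begins. There is no depth.
- sign_off(): hands the job in, once; it reports no verdict.
Trained networks look in a picture, given as the dict that the camera call returned (one of the last four; its "shot" number tells which), for a name from the list of things; names that differ only in an ending like _2 or _b are one class to them, and where a whole thing is asked for, a point or a joint stands for the part that bears it (a point fixed in the world has none). Each returns a list of dicts, best first, with "confidence" (0 to 1); they miss things now and then, are a little off and sometimes report something else, mostly with a low value. They report only what shows in the picture. A call takes as long as a camera call. They do not tell look-alikes from the thing itself.
- masks_of(target, picture): "pixels" (384x512 bool, what is visible of it) and "bbox" ([left, top, right, bottom] in pixels, round what is visible of it).
The state is a dict: "time_s": time; "qpos": joint angles; "joint_velocities": joint speeds; "effort": joint torques, N m; "tool_pos": TCP position; "tool_rot": TCP orientation; "force": force on the tool from outside, world axes, zero at the start; "wrist_torque": the same for the moment, N m; "grip_width": finger opening in m.
Only numpy, scipy, OpenCV 4.12 (cv2) and the standard library are available. Lean on these libraries where they do the work, as an engineer would, in place of code of your own. Each camera call takes 0.05 s, during which the arm holds its last target.

## Working session

There is one attempt and no reset: what is moved stays moved. The work goes in short steps, Python scripts to look and compute and a tool call to move; the robot and the scene stay as the last step left them, time stands still between calls to the robot, and variables do not carry over. Pictures are saved under pics/ and viewed, and the job is handed in when it is done.

Besides the shell and the picture viewer there is one more tool, called after "Emit:" as name(argument=value, ...), one argument or row to a line, values as JSON. carry_out: Moves the arm, as the interface text tells. Its arguments: {"type":"object","properties":{"increments":{"type":"string"},"force":{"type":"number"}},"required":["increments"]}

```bash
ls; mkdir -p pics
python3 - <<'E'
from cell import *
import cv2,numpy as np,pickle
print(get_obs())
for n in ("scene","top"):
    p=read_camera(n); cv2.imwrite(f"pics/{n}0.png",p["img"]); print(n,p["fx"],p["fy"],p["cx"],p["cy"],np.round(p["world_from_camera"],4).tolist())
    d={}
    for t in ["station","fence_foot","knob_hub","disc","jar_mid","wash_mid","vial_mid","buffer_mid","dish_mid","tips_mid","measure_mid"]:
        try:
            r=masks_of(t,p)
        except Exception as e: print(t,e); continue
        d[t]=r
        for q in r: print(t,round(q["confidence"],2),q["bbox"],int(q["pixels"].sum()))
    pickle.dump((p,d),open(f"{n}0.pkl","wb"))
E
```

```text
pics
{'time_s': 0.0, 'qpos': array([72.08477026, 18.44091009, -4.01492097, 83.17446106,  1.29692081,
       78.54299104, -3.26065931]), 'joint_velocities': array([-0.06424422,  0.02951926, -0.0568245 , -0.05760163,  0.00589955,
        0.00593756, -0.01242421]), 'effort': array([-1.53630954e-04, -4.91288245e+01, -4.03860016e-01, -3.12527204e+01,
       -6.37090998e-02,  4.38586471e-02,  1.72943287e-04]), 'tool_pos': array([ 0.20845162, -0.61521711,  0.29114423]), 'tool_rot': array([-1.79886989e+02,  7.91253391e-03,  1.87241223e+01]), 'force': array([-0.42743783,  0.76205011, -0.08983196]), 'wrist_torque': array([ 0.00930151,  0.00328673, -0.04730343]), 'grip_width': 0.08711768354997544}
scene 445.6703294195909 445.6703294195909 250.67194766811542 186.94518243304543 [[-0.3241, 0.7021, -0.6341, 1.3388], [0.946, 0.2454, -0.2118, 0.2851], [0.007, -0.6685, -0.7437, 1.095], [0.0, 0.0, 0.0, 1.0]]
station 0.81 [168.3, 175.2, 267.6, 263.9] 5189
fence_foot 0.6 [198.9, 200.4, 229.8, 237.0] 591
fence_foot 0.23 [167.0, 174.1, 266.7, 263.2] 5052
fence_foot 0.17 [216.1, 178.9, 234.5, 191.1] 207
kno
[... 821 characters left out ...]
, -0.9727, 1.3932], [0.0, 0.0, 0.0, 1.0]]
station 0.95 [218.1, 142.4, 292.1, 208.1] 3209
fence_foot 0.62 [247.9, 144.5, 274.5, 176.6] 297
knob_hub 0.28 [319.0, 146.6, 336.0, 169.1] 389
disc 0.68 [260.3, 185.8, 273.3, 209.9] 131
jar_mid 0.77 [153.6, 252.6, 173.6, 268.7] 265
jar_mid 0.73 [177.7, 249.2, 197.2, 264.9] 264
jar_mid 0.67 [171.6, 227.9, 189.7, 242.2] 261
jar_mid 0.47 [178.8, 200.5, 196.8, 218.8] 232
wash_mid 0.67 [326.7, 199.1, 349.6, 222.7] 351
vial_mid 0.55 [225.0, 161.7, 229.3, 172.4] 35
buffer_mid 0.67 [158.7, 158.7, 174.0, 178.8] 233
tips_mid 0.85 [104.0, 237.3, 142.0, 261.6] 808
measure_mid 0.62 [352.5, 167.1, 376.6, 191.6] 253
measure_mid 0.55 [262.8, 190.0, 277.1, 206.3] 148
```

Run:
```python
import cv2
a=cv2.imread("pics/scene0.png");b=cv2.imread("pics/top0.png")
cv2.imwrite("pics/s_a.png",cv2.resize(a[120:310,90:450],None,fx=2.2,fy=2.2,interpolation=cv2.INTER_CUBIC))
cv2.imwrite("pics/t_a.png",cv2.resize(b[120:290,90:390],None,fx=2.6,fy=2.6,interpolation=cv2.INTER_CUBIC))
```

```text
(no output)
```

View pics/s_a.png

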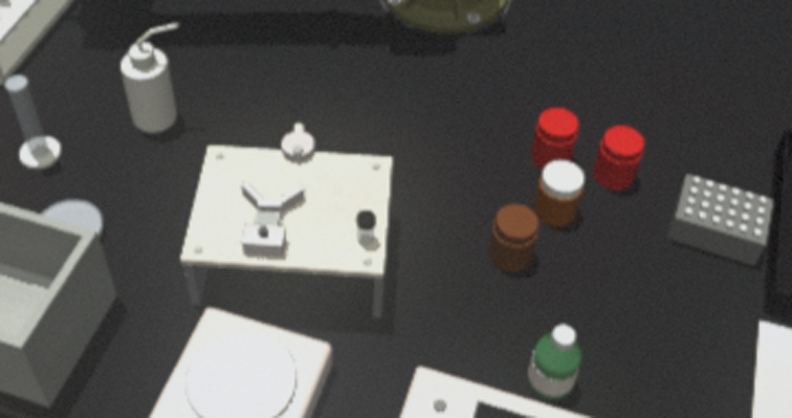

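View pics/t_a.png

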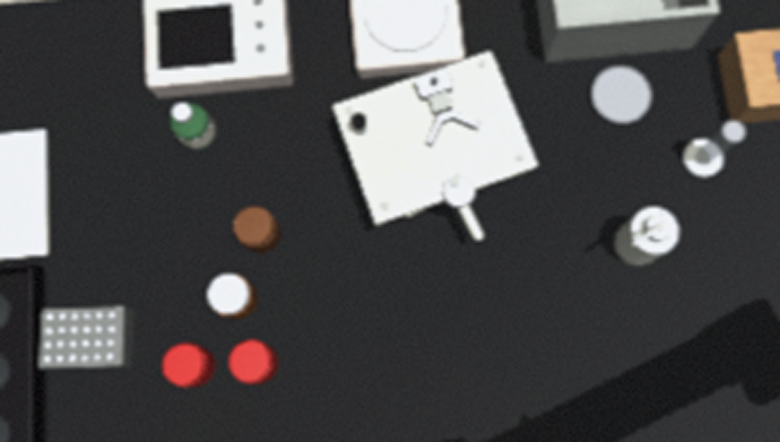

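The amber jar with the white cap is at scene px (345,207) and top px (178,233). Next to it are one brown and two red look-alikes. The shelf shows in both views, with its front edge and the knob facing the robot. Next I fit the poses.

```bash
cat > h.py <<'E'
import numpy as np,pickle,cv2
from scipy.optimize import least_squares
def proj(p,P):
    W=np.array(p["world_from_camera"]);P=np.atleast_2d(P)
    c=(P-W[:3,3])@W[:3,:3]
    return np.c_[p["fx"]*c[:,0]/c[:,2]+p["cx"],p["fy"]*c[:,1]/c[:,2]+p["cy"]]
def ray(p,uv):
    W=np.array(p["world_from_camera"])
    d=W[:3,:3]@np.array([(uv[0]-p["cx"])/p["fx"],(uv[1]-p["cy"])/p["fy"],1]);return W[:3,3],d
def atz(p,uv,z):
    o,d=ray(p,uv);return o+d*(z-o[2])/d[2]
def tri(obs):
    A=[];b=[]
    for p,uv in obs:
        o,d=ray(p,uv);d=d/np.linalg.norm(d);M=np.eye(3)-np.outer(d,d);A.append(M);b.append(M@o)
    return np.linalg.lstsq(np.vstack(A),np.hstack(b),rcond=None)[0]
def stw(s,P):
    c,n=np.cos(s[2]),np.sin(s[2]);P=np.atleast_2d(P).astype(float)
    return np.c_[s[0]+c*P[:,0]-n*P[:,1],s[1]+n*P[:,0]+c*P[:,1],P[:,2]]
E
python3 - <<'E'
from h import *
S,ds=pickle.load(open("scene0.pkl","rb"));T,dt=pickle.load(open("top0.pkl","rb"))
cor=np.array([[-.015,.125],[-.015,-.125],[.175,-.125],[.175,.125]])
to=np.array([[376,225],[538,165],[491,52],[333,105]])/2.6+[90,120]
so=np.array([[392,157],[207,147],[183,262],[386,270]])/2.2+[90,120]
def refine(p,uv):
    g=cv2.cvtColor(p["img"],cv2.COLOR_BGR2GRAY)
    return cv2.cornerSubPix(g,uv.astype(np.float32).reshape(-1,1,2),(4,4),(-1,-1),(3,50,.01)).reshape(-1,2)
to2,so2=refine(T,to),refine(S,so);print((to2-to).round(1).tolist(),(so2-so).round(1).tolist())
def f(v):
    P=stw(v,np.c_[cor,np.full(4,v[3])]);return np.r_[(proj(T,P)-to2).ravel(),(proj(S,P)-so2).ravel()]
for o,p in((to2,T),(so2,S)): print([tri([(T,to2[i]),(S,so2[i])]).round(3).tolist() for i in range(4)]) if p is T else 0
r=least_squares(f,[.65,0,.3,.11]);print(r.x,np.degrees(r.x[2]),r.fun.round(1))
s=r.x[:3]
# mask check
for t in ["jar_mid"]:
  for p,d in((S,ds),(T,dt)):
    print([ (q["bbox"],np.argwhere(q["pixels"]).mean(0)[::-1].round(1).tolist(), cv2.mean(p["img"],q["pixels"].astype(np.uint8))[:3]) for q in d[t]])
pickle.dump(s,open("st.pkl","wb"))
E
```

```text
[[-0.6, -0.4], [-0.3, -0.1], [-0.7, -1.0], [-0.8, -0.2]] [[-0.3, -0.6], [-0.1, -1.1], [-1.9, -1.5], [-1.7, 1.7]]
[[0.493, 0.056, 0.106], [0.557, -0.187, 0.106], [0.742, -0.139, 0.108], [0.68, 0.104, 0.106]]
[ 0.54041993 -0.06129129  0.2510359   0.10680056] 14.383297356263121 [-0.1 -0.4 -0.5  0.  -0.2  0.3  0.2  0.1 -0.3  0.2 -0.1 -0.1  0.   0.
 -0.  -0.4]
[([328.2, 163.0, 355.0, 196.1], [341.6, 181.1], (40.80659340659341, 42.52967032967033, 141.24395604395605)), ([333.5, 196.1, 354.0, 224.2], [343.5, 207.2], (117.74038461538463, 127.31923076923077, 139.56153846153848)), ([356.7, 176.9, 384.2, 204.5], [370.7, 191.2], (38.02195608782435, 39.63672654690618, 136.74251497005986)), ([307.5, 213.4, 333.8, 239.8], [322.7, 227.6], (42.75370370370371, 60.0, 88.85925925925926))]
[([153.6, 252.6, 173.6, 268.7], [162.2, 260.4], (56.83396226415094, 58.6188679245283, 189.45283018867926)), ([177.7, 249.2, 197.2, 264.9], [187.0, 259.1], (61.99242424242424, 63.928030303030305, 192.08333333333334)), ([171.6, 227.9, 189.7, 242.2], [178.8, 233.9], (184.62452107279694, 185.7662835249042, 189.6015325670498)), ([178.8, 200.5, 196.8, 218.8], [188.2, 207.9], (55.57758620689655, 79.37931034482759, 118.15086206896551))]
```

Run:
```python
from h import *
S,ds=pickle.load(open("scene0.pkl","rb"));T,dt=pickle.load(open("top0.pkl","rb"));s=pickle.load(open("st.pkl","rb"))
uv=[]
for p,(x0,y0,x1,y1) in((S,(330,192,358,215)),(T,(166,222,192,246))):
    im=p["img"][y0:y1,x0:x1];m=(im.min(2)>110).astype(np.uint8)
    c=max(cv2.findContours(m,0,1)[0],key=cv2.contourArea);e=cv2.fitEllipse(c);uv.append(np.array(e[0])+[x0,y0]);print(uv[-1],e[1],m.sum())
    M=cv2.moments(m,True);print(M['m10']/M['m00']+x0,M['m01']/M['m00']+y0)
c=tri([(S,uv[0]),(T,uv[1])]);print("cap",c, atz(S,uv[0],.075),atz(T,uv[1],.075))
c=(atz(S,uv[0],.070)+atz(T,uv[1],.070))/2
# overlay predicted jar cylinders & knob
a=np.linspace(0,6.28,60);J=(atz(S,uv[0],.074)+atz(T,uv[1],.074))/2
def circ(x,y,z,r): return np.c_[x+r*np.cos(a),y+r*np.sin(a),np.full(60,z)]
for nm,p,(x0,y0,x1,y1),k in(("s",S,(160,150,360,270),4),("t",T,(160,130,310,250),5)):
    im=cv2.resize(p["img"][y0:y1,x0:x1],None,fx=k,fy=k,interpolation=cv2.INTER_CUBIC)
    def dr(P,col):
        q=((proj(p,P)-[x0,y0]+.5)*k).astype(np.int32);cv2.polylines(im,[q],False,col,1)
    dr(circ(J[0],J[1],.075,.028),(0,255,0));dr(circ(J[0],J[1],.0,.03),(0,255,0));dr(circ(J[0],J[1],.058,.03),(0,255,0))
    for al in (0,.2,.4):
        col=(255,255*al/.4,0)
        P=circ(-.014*np.cos(al),-.014*np.sin(al),.125,.022);dr(stw(s,P),col)
        for kk in range(4):
            t=al+kk*np.pi/2;dr(stw(s,[[0,0,.087],[.085*np.cos(t),.085*np.sin(t),.087]]),col)
    q=np.array([[x,y,.11] for x,y in[[-.015,.125],[-.015,-.125],[.175,-.125],[.175,.125],[-.015,.125]]]);dr(stw(s,q),(0,0,255))
    dr(stw(s,circ(.045,-.024,.11,.03)),(0,200,255))
    q=np.array([[x,y,.136] for x,y in[[.133,-.049],[.133,.001],[.163,.001],[.163,-.049],[.133,-.049]]]);dr(stw(s,q),(255,0,255))
    cv2.imwrite(f"pics/ov_{nm}.png",im)
print(J)
```

```text
[345.5792532 200.2410965] (15.229121208190918, 18.9639949798584) 249
345.55823293172693 200.19277108433735
[177.36659718 232.54004955] (15.262688636779785, 15.727418899536133) 210
177.3761904761905 232.53333333333333
cap [0.42114084 0.27996965 0.06933257] [0.42582235 0.28113094 0.075     ] [0.42054893 0.27768685 0.075     ]
[0.42280734 0.27950447 0.074     ]
```

View pics/ov_s.png

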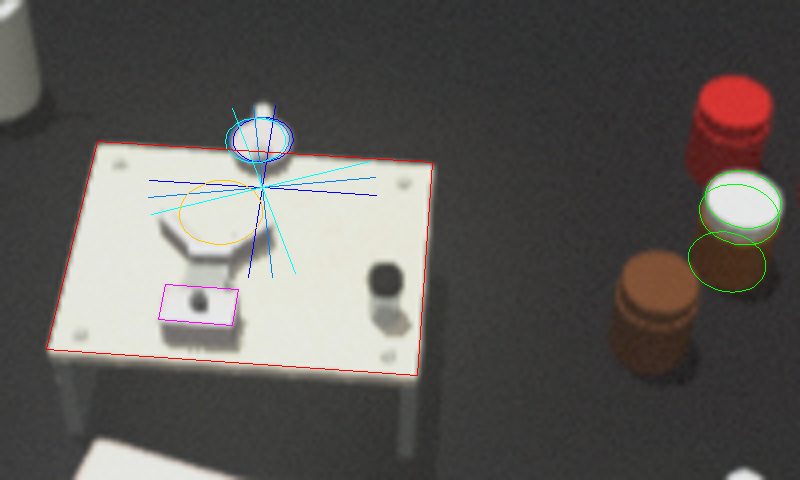

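View pics/ov_t.png

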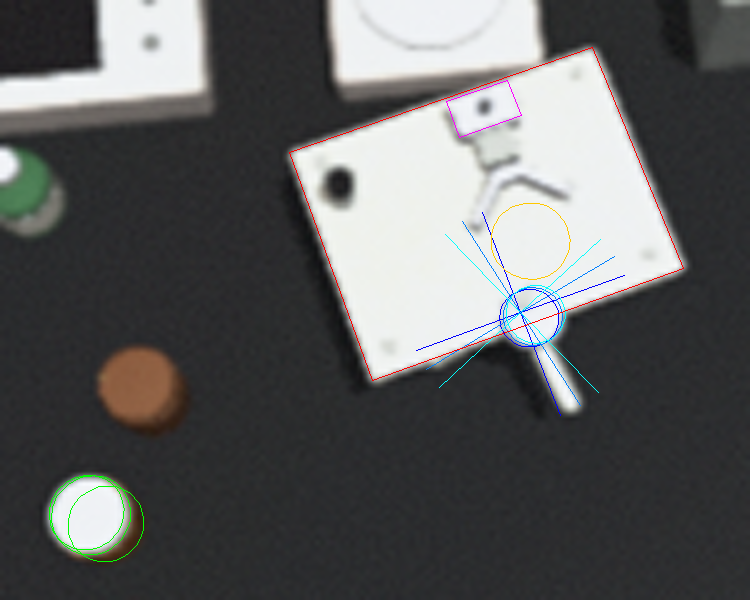

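```bash
cat >> h.py <<'E'
from scipy.spatial.transform import Rotation as R
def plan(target,yaw,step=.05):
    "suggest total shift in tool axes, yaw turn about tool z (deg)"
    from cell import get_obs
    o=get_obs();Rt=R.from_euler("xyz",o["tool_rot"],degrees=True)
    d=Rt.inv().apply(np.array(target)-o["tool_pos"])
    Rg=R.from_euler("xyz",[180,0,yaw],degrees=True)
    w=np.degrees((Rt.inv()*Rg).as_rotvec())
    print("t",round(o["time_s"],2),"pos",o["tool_pos"].round(4),"rot",o["tool_rot"].round(2),"F",o["force"].round(2),"grip",round(o["grip_width"],4),"| shift",d.round(4),"turn",w.round(2))
E
python3 - <<'E'
from h import *
S,ds=pickle.load(open("scene0.pkl","rb"));T,dt=pickle.load(open("top0.pkl","rb"));s=pickle.load(open("st.pkl","rb"))
for n,sv,tv,z in [("brown",None,(188.2,205),.07),("redL",None,(161,260),.07),("redR",None,(186,259),.07),("wash",None,(343,208),.15),("tips",None,(122,249),.05)]: print(n,atz(T,tv,z).round(3))
tip=np.array([571,405])/5+[160,130]
for p,uv in((T,tip),):
    w=atz(p,uv,.087);c,n=np.cos(s[2]),np.sin(s[2]);d=w[:2]-s[:2];l=[c*d[0]+n*d[1],-n*d[0]+c*d[1]];print("tip st",l,"a",np.arctan2(-l[1],-l[0]))
print("bay",stw(s,[[.045,-.024,.11]]))
plan([.42,-.25,.3],14.4)
E
```

```text
brown [0.523 0.232 0.07 ]
redL [0.326 0.344 0.07 ]
redR [0.32  0.252 0.07 ]
wash [ 0.438 -0.336  0.15 ]
tips [0.383 0.494 0.05 ]
tip st [np.float64(-0.0827297287812763), np.float64(-0.011311713586836684)] a 0.13588829459028465
bay [[ 0.58997121 -0.07336069  0.11      ]]
t 1.2 pos [ 0.2086 -0.6156  0.2923] rot [179.99   0.    18.72] F [0.1  0.16 0.82] grip 0.0869 | shift [ 0.3175 -0.2784 -0.0078] turn [0.01 0.   4.32]
```

Emit:
carry_out(
  increments="1 0.03 -0.015 -0.02 0 0 1;1 0.044 -0.024 -0.02 0 0 1;1 0.044 -0.024 0 0 0 1;1 0.044 -0.024 0 0 0 1;1 0.044 -0.024 0 0 0 0.3;1 0.044 -0.024 0 0 0 0;1 0.044 -0.024 0 0 0 0;1 0.044 -0.024 0 0 0 0;1 0.044 -0.024 0 0 0 0;1 0.03 -0.024 0 0 0 0;1 0 0 0 0 0 0",
)

```text
time_s: 2.58
tool_pos: [0.5549, -0.2744, 0.3335]
tool_rot: [179.9, -0.1, 14.1]
force: [-1.1, -1.0, 0.2]
grip_width: 0.0869
```

Run:
```python
from h import *
plan([.423,.2795,.2],14.4)
```

```text
t 2.58 pos [ 0.5549 -0.2744  0.3335] rot [ 1.7988e+02 -1.1000e-01  1.4080e+01] F [-1.09 -0.98  0.18] grip 0.0869 | shift [ 0.0065 -0.5696  0.1323] turn [ 0.12 -0.11 -0.32]
```

Emit:
carry_out(
  increments="1 0 -0.05 0 0 0 0;1 0 -0.055 0 0 0 0;1 0 -0.055 0 0 0 0;1 0 -0.055 0 0 0 0;1 0 -0.055 0 0 0 0;1 0 -0.055 0 0 0 0;1 0 -0.055 0.01 0 0 0;1 0 -0.055 0.03 0 0 0;1 0 -0.055 0.03 0 0 0;1 0 -0.055 0.03 0 0 0;1 0 -0.02 0.02 0 0 0;1 0 0 0 0 0 0",
)

```text
time_s: 4.08
tool_pos: [0.4212, 0.275, 0.2094]
tool_rot: [179.3, -0.6, 12.8]
force: [0.4, 0.0, -0.1]
grip_width: 0.087
```

Run:
```python
from h import *
plan([.423,.2795,.098],14.4)
from cell import *
for n in("scene","top"):
    p=read_camera(n);cv2.imwrite(f"pics/{n}1.png",p["img"])
    x0,y0,x1,y1=(290,120,430,240) if n=="scene" else (120,190,240,290)
    cv2.imwrite(f"pics/{n}1c.png",cv2.resize(p["img"][y0:y1,x0:x1],None,fx=5,fy=5,interpolation=cv2.INTER_CUBIC))
```

```text
t 4.08 pos [0.4212 0.275  0.2094] rot [179.25  -0.63  12.78] F [ 0.44  0.01 -0.11] grip 0.087 | shift [ 0.0015 -0.0054  0.1113] turn [ 0.76 -0.62 -1.62]
```

View pics/scene1c.png

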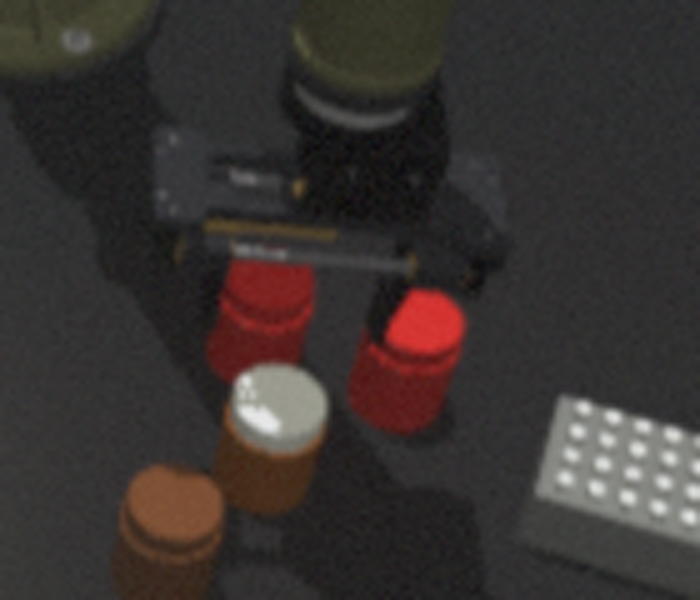

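View pics/top1c.png

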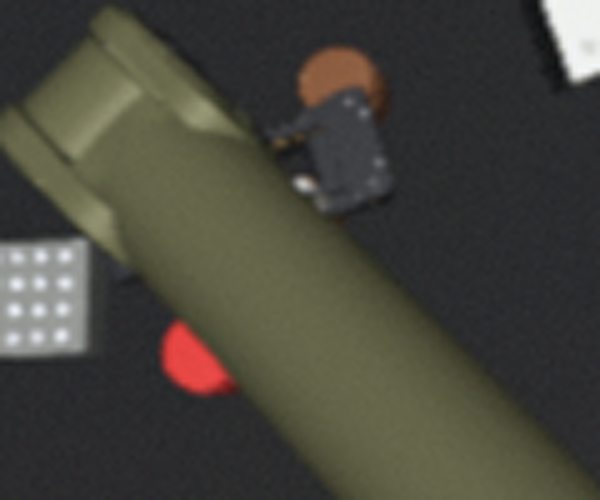

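Emit:
carry_out(
  increments="1 0.0015 -0.005 0.02 0.7 -0.6 -1.6;1 0 0 0.025 0 0 0;1 0 0 0.015 0 0 0;1 0 0 0 0 0 0",
)

```text
time_s: 4.68
tool_pos: [0.4307, 0.2729, 0.154]
tool_rot: [179.7, -0.7, 13.5]
force: [-0.2, -0.6, -0.3]
grip_width: 0.0866
```

Run:
```python
from h import *
plan([.423,.2795,.098],14.4)
from cell import *
p=read_camera("scene")
x0,y0,x1,y1=(290,120,430,240)
im=cv2.resize(p["img"][y0:y1,x0:x1],None,fx=5,fy=5,interpolation=cv2.INTER_CUBIC)
o=get_obs();Rt=R.from_euler("xyz",o["tool_rot"],degrees=True)
for q in ([0,.0435,.07],[0,-.0435,.07],[0,0,.07]):
    u=(proj(p,o["tool_pos"]+Rt.apply(q))[0]-[x0,y0]+.5)*5;cv2.circle(im,tuple(int(v) for v in u),4,(0,255,0),-1)
cv2.imwrite("pics/s2.png",im)
```

```text
t 4.67 pos [0.4307 0.2729 0.154 ] rot [179.7   -0.71  13.51] F [-0.19 -0.62 -0.35] grip 0.0866 | shift [-0.0067 -0.0085  0.0559] turn [ 0.3  -0.71 -0.9 ]
```

View pics/s2.png

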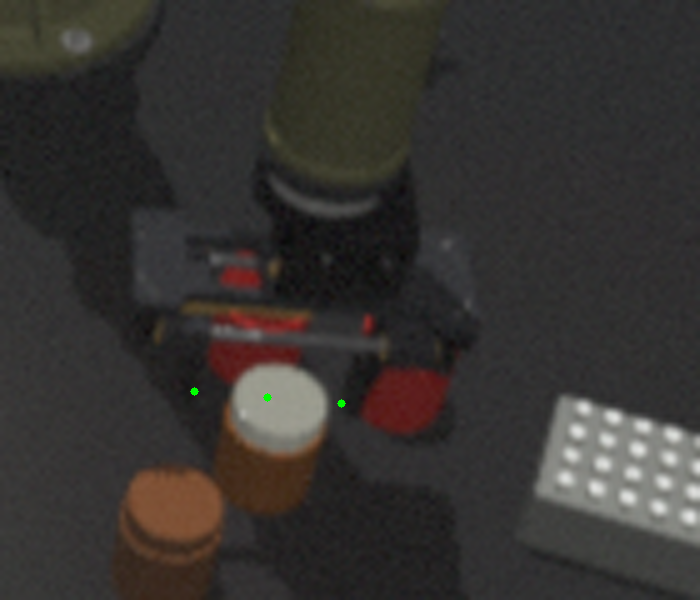

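Emit:
carry_out(
  increments="1 -0.0067 -0.0085 0 0.3 -0.7 -0.9;1 0 0 0.0 0 0 0",
)

```text
time_s: 4.97
tool_pos: [0.423, 0.2808, 0.1564]
tool_rot: [-180.0, -0.2, 14.4]
force: [0.9, 0.9, 0.5]
grip_width: 0.0869
```

Run:
```python
from h import *
plan([.423,.2795,.098],14.4)
```

```text
t 4.97 pos [0.423  0.2808 0.1564] rot [-179.95   -0.21   14.44] F [0.89 0.88 0.47] grip 0.0869 | shift [-0.0005  0.0013  0.0583] turn [-0.05 -0.21  0.04]
```

Emit:
carry_out(
  increments="1 0 0.001 0.015 0 -0.2 0;1 -0.002 -0.001 0.015 0 0 0;1 -0.002 -0.001 0.015 0 0 0;1 -0.001 0 0.01 0 0 0;1 0 0 0.003 0 0 0",
)

```text
time_s: 5.6
tool_pos: [0.417, 0.2804, 0.0938]
tool_rot: [-180.0, 0.1, 14.5]
force: [0.3, -0.6, -0.2]
grip_width: 0.0874
```

Run:
```python
from h import *
plan([.423,.2795,.098],14.4)
```

```text
t 5.6 pos [0.417  0.2804 0.0938] rot [-1.7998e+02  7.0000e-02  1.4480e+01] F [ 0.27 -0.55 -0.21] grip 0.0874 | shift [ 0.0056  0.0023 -0.0042] turn [-0.02  0.07  0.08]
```

Emit:
carry_out(
  increments="1 0.0056 0.002 -0.004 0 0 0;0 0 0 0 0 0 0;0 0 0 0 0 0 0;0 0 0 0 0 0 0;0 0 0 0 0 0 0;0 0 0 0 0 0 0;0 0 0 0 0 0 0",
  force=25,
)

```text
time_s: 6.48
tool_pos: [0.4244, 0.2802, 0.0991]
tool_rot: [-180.0, -0.1, 14.5]
force: [0.8, -0.1, -0.6]
grip_width: 0.0594
```

Run:
```python
from h import *
plan([.423,.2795,.098],14.4)
```

```text
t 6.47 pos [0.4244 0.2802 0.0991] rot [-1.7996e+02 -7.0000e-02  1.4460e+01] F [ 0.76 -0.1  -0.57] grip 0.0594 | shift [-0.0016  0.0003  0.0011] turn [-0.04 -0.07  0.06]
```

Emit:
carry_out(
  increments="0 0 0 -0.02 0 0 0;0 0 0 -0.04 0 0 0;0 0 0 -0.04 0 0 0;0 0 0 -0.04 0 0 0;0 0 0 -0.02 0 0 0;0 0 0 0 0 0 0",
)

```text
time_s: 7.22
tool_pos: [0.4223, 0.2809, 0.2682]
tool_rot: [-180.0, -0.1, 14.7]
force: [0.2, 0.0, -2.8]
grip_width: 0.0595
```

Run:
```python
from h import *
plan([.590,-.0734,.25],14.4)
```

```text
t 7.22 pos [0.4223 0.2809 0.2682] rot [-1.7998e+02 -7.0000e-02  1.4660e+01] F [ 0.21  0.02 -2.81] grip 0.0595 | shift [0.0726 0.3852 0.0182] turn [-0.02 -0.07  0.26]
```

Emit:
carry_out(
  increments="0 0.005 0.025 0 0 0 0;0 0.009 0.045 0 0 0 0;0 0.009 0.045 0 0 0 0;0 0.009 0.045 0 0 0 0;0 0.009 0.045 0 0 0 0;0 0.009 0.045 0 0 0 0;0 0.009 0.045 0 0 0 0;0 0.007 0.035 0 0 0 0;0 0.004 0.02 0 0 0 0;0 0 0 0 0 0 0",
)

```text
time_s: 8.48
tool_pos: [0.5776, -0.0464, 0.2586]
tool_rot: [-179.6, 0.7, 15.2]
force: [-0.3, 0.4, -2.7]
grip_width: 0.0598
```

Run:
```python
from h import *
plan([.590,-.0734,.25],14.4)
```

```text
t 8.47 pos [ 0.5776 -0.0464  0.2586] rot [-179.64    0.73   15.19] F [-0.27  0.42 -2.66] grip 0.0598 | shift [0.005  0.0294 0.0084] turn [-0.35  0.74  0.79]
```

Emit:
carry_out(
  increments="0 0.005 0.029 0 -0.35 0.74 0.8;0 0 0 0 0 0 0;0 0 0 0 0 0 0",
)

```text
time_s: 8.85
tool_pos: [0.5896, -0.0692, 0.2581]
tool_rot: [-179.9, -0.0, 14.7]
force: [0.2, 0.6, -1.9]
grip_width: 0.0593
```

Run:
```python
from h import *
from cell import *
plan([.590,-.0734,.25],14.4)
S=read_camera("scene");T=read_camera("top");s=pickle.load(open("st.pkl","rb"))
pickle.dump((S,T),open("c3.pkl","wb"))
for nm,p,(x0,y0,x1,y1),k in(("s",S,(160,110,290,260),4),("t",T,(200,110,330,240),4.5)):
    im=cv2.resize(p["img"][y0:y1,x0:x1],None,fx=k,fy=k,interpolation=cv2.INTER_CUBIC)
    cv2.imwrite(f"pics/c3{nm}.png",im)
    r=masks_of("jar_mid",p);print([(q["bbox"],round(q["confidence"],2)) for q in r])
```

```text
t 8.85 pos [ 0.5896 -0.0692  0.2581] rot [-1.7987e+02 -1.0000e-02  1.4720e+01] F [ 0.15  0.61 -1.92] grip 0.0593 | shift [-0.0007  0.0042  0.0081] turn [-0.13 -0.01  0.32]
[([203.0, 170.1, 226.0, 197.7], 0.88), ([328.8, 164.6, 351.8, 199.9], 0.85), ([358.2, 176.6, 381.0, 207.4], 0.69), ([309.4, 212.1, 334.2, 243.6], 0.58)]
[([150.0, 252.8, 170.8, 268.3], 0.56), ([176.5, 201.6, 199.6, 219.8], 0.51)]
```

View pics/c3s.png

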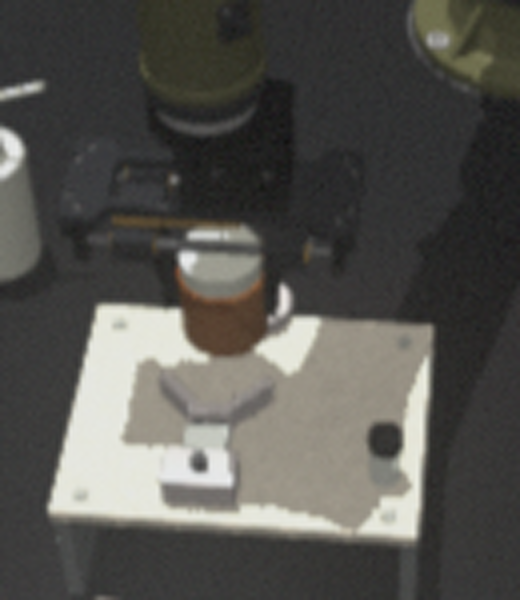

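View pics/c3t.png

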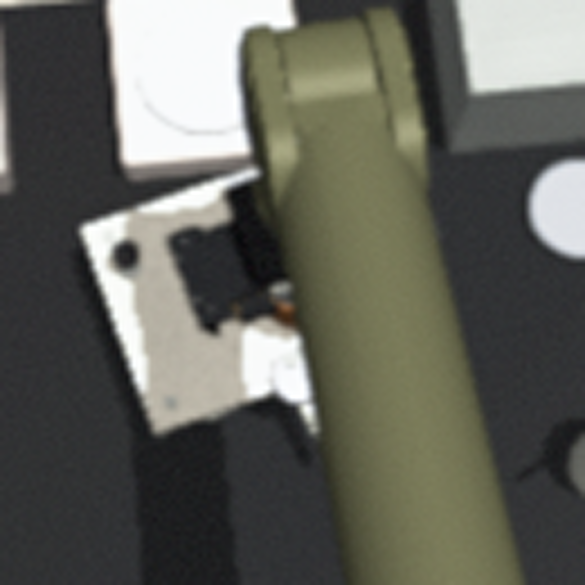

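Run:
```python
from h import *
S,T=pickle.load(open("c3.pkl","rb"));p=S
x0,y0,x1,y1=(190,155,240,205);k=11
im=cv2.resize(p["img"][y0:y1,x0:x1],None,fx=k,fy=k,interpolation=cv2.INTER_CUBIC)
a=np.linspace(0,6.28,60);c,n=np.cos(np.radians(14.7)),np.sin(np.radians(14.7))
for dx,col in((0,(0,255,0)),(.006,(255,255,0)),(-.006,(255,0,255))):
  for z,r in((.099-.0,.03),(.041,.03),(.024,.028)):
    P=np.c_[.5896+dx*c+r*np.cos(a),-.0692+dx*n+r*np.sin(a),np.full(60,.2581-z)]
    cv2.polylines(im,[((proj(p,P)-[x0,y0]+.5)*k).astype(np.int32)],True,col,1)
cv2.imwrite("pics/c3o.png",im)
```

```text
(no output)
```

View pics/c3o.png

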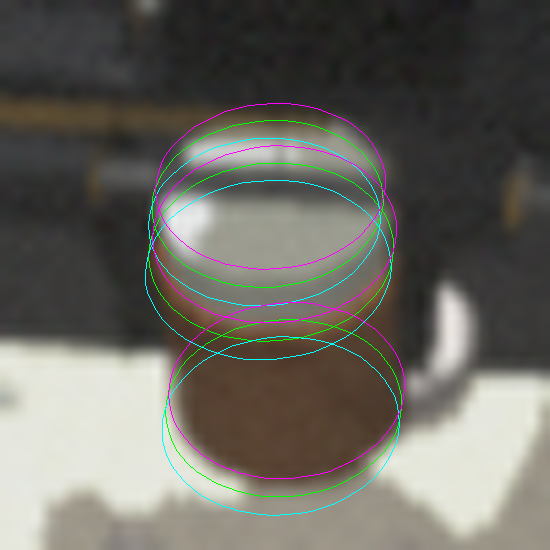

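Emit:
carry_out(
  increments="0 0.002 0.004 0.01 -0.1 0 0.3;0 0 0 0.01 0 0 0;0 0 0 0 0 0 0",
)

```text
time_s: 9.43
tool_pos: [0.5924, -0.0733, 0.2363]
tool_rot: [180.0, 0.0, 14.4]
force: [0.4, 0.1, -2.7]
grip_width: 0.0597
```

```bash
cat > chk.py <<'E'
from h import *
from cell import *
import sys
s=pickle.load(open("st.pkl","rb"))
o=get_obs();plan([.590,-.0734,.209],14.4)
p=read_camera("scene")
x0,y0,x1,y1=(190,155,240,215);k=10
im=cv2.resize(p["img"][y0:y1,x0:x1],None,fx=k,fy=k,interpolation=cv2.INTER_CUBIC)
a=np.linspace(0,6.28,60);c,n=np.cos(s[2]),np.sin(s[2])
P0=o["tool_pos"]
d=P0[:2]-s[:2];print("tcp in station",c*d[0]+n*d[1],-n*d[0]+c*d[1])
for dx,col in((0,(0,255,0)),(-.005,(255,0,255))):
  for z,r in((.099,.03),(.024,.028)):
    P=np.c_[P0[0]+dx*c+r*np.cos(a),P0[1]+dx*n+r*np.sin(a),np.full(60,P0[2]-z-.003)]
    cv2.polylines(im,[((proj(p,P)-[x0,y0]+.5)*k).astype(np.int32)],True,col,1)
P=stw(s,np.c_[.045+.03*np.cos(a),-.024+.03*np.sin(a),np.full(60,.107)]);cv2.polylines(im,[((proj(p,P)-[x0,y0]+.5)*k).astype(np.int32)],True,(0,200,255),1)
cv2.imwrite("pics/"+sys.argv[1]+".png",im)
E
python3 chk.py c4
```

```text
t 9.43 pos [ 0.5924 -0.0733  0.2363] rot [1.7998e+02 5.0000e-02 1.4380e+01] F [ 0.39  0.14 -2.7 ] grip 0.0597 | shift [-0.0023 -0.0005  0.0273] turn [ 0.02  0.05 -0.02]
tcp in station 0.04737160211357389 -0.024510350025113325
```

View pics/c4.png

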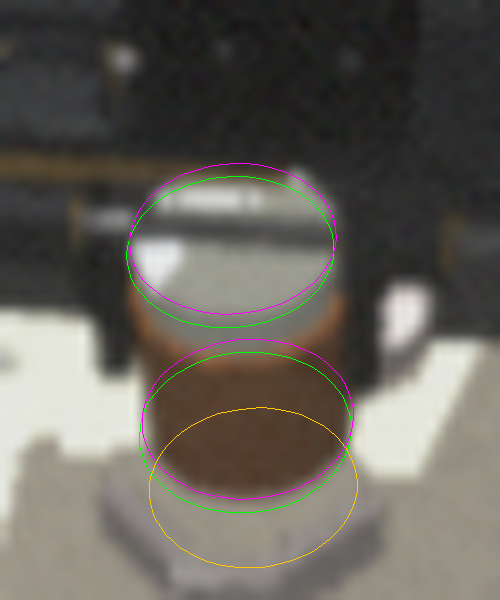

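Emit:
carry_out(
  increments="0 0 0 0.01 0 0 0;0 0 0 0.008 0 0 0;0 0 0 0.003 0 0 0;0 0 0 0 0 0 0",
)

```text
time_s: 9.98
tool_pos: [0.5927, -0.0734, 0.2143]
tool_rot: [180.0, 0.0, 14.4]
force: [0.6, -0.6, -3.3]
grip_width: 0.0596
```

```bash
python3 chk.py c5
```

```text
t 9.97 pos [ 0.5927 -0.0734  0.2143] rot [179.96   0.    14.37] F [ 0.57 -0.56 -3.26] grip 0.0596 | shift [-0.0026 -0.0006  0.0053] turn [ 0.04  0.   -0.03]
tcp in station 0.04762183742324579 -0.024662964299475863
```

View pics/c5.png

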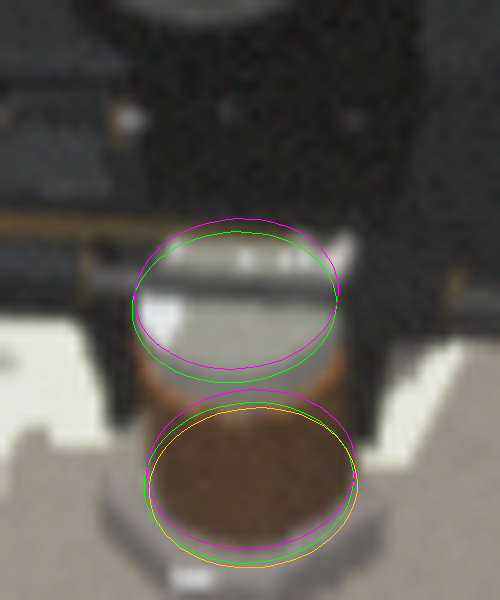

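Emit:
carry_out(
  increments="0 0 0 0.002 0 0 0;0 0 0 0.002 0 0 0;0 0 0 0 0 0 0",
)

```text
time_s: 10.4
tool_pos: [0.5931, -0.0733, 0.2108]
tool_rot: [179.9, -0.1, 14.4]
force: [0.7, 0.6, -3.8]
grip_width: 0.0596
```

Emit:
carry_out(
  increments="0 -0.001 0 0.002 0 0 0;0 0 0 0.001 0 0 0",
)

```text
time_s: 10.65
tool_pos: [0.5925, -0.0735, 0.2091]
tool_rot: [179.9, -0.1, 14.4]
force: [-3.5, 0.1, 7.8]
grip_width: 0.0591
```

Emit:
carry_out(
  increments="0 0 0 -0.0005 0 0 0;0.8 0 0 0 0 0 0;1 0 0 0 0 0 0;1 0 0 0 0 0 0;1 0 0 0 0 0 0;1 0 0 0 0 0 0",
)

```text
time_s: 11.4
tool_pos: [0.5931, -0.0737, 0.21]
tool_rot: [179.8, -0.2, 14.4]
force: [-0.5, 0.2, 0.3]
grip_width: 0.0862
```

```bash
python3 chk.py c6
```

```text
t 11.4 pos [ 0.5931 -0.0737  0.21  ] rot [179.84  -0.23  14.37] F [-0.53  0.23  0.33] grip 0.0862 | shift [-0.003 -0.001  0.001] turn [ 0.16 -0.23 -0.03]
tcp in station 0.04796523324918556 -0.02506244679301982
```

View pics/c6.png

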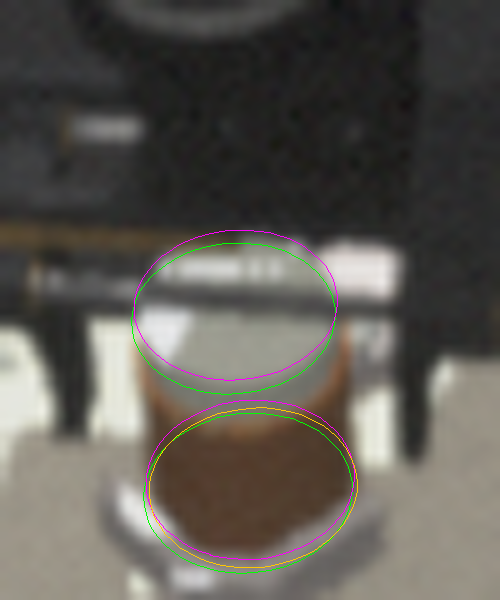

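Emit:
carry_out(
  increments="1 0 0 -0.03 0.1 -0.2 0;1 0 0 -0.04 0 0 0;1 0 0 -0.03 0 0 0;1 -0.02 0 0 0 0 0;0 -0.035 -0.02 0 0 0 0;0 -0.035 -0.03 0 0 0 0;0 0 0 0 0 0 0",
  force=10,
)

```text
time_s: 12.32
tool_pos: [0.4908, -0.0466, 0.3128]
tool_rot: [180.0, -0.0, 14.4]
force: [-0.3, 1.3, -0.1]
grip_width: 0.0649
```

```bash
cat > st.py <<'E'
from h import *
from cell import *
import sys
s=pickle.load(open("st.pkl","rb"))
t=[float(v) for v in sys.argv[1:4]]
plan(stw(s,[t])[0],14.4)
o=get_obs();c,n=np.cos(s[2]),np.sin(s[2]);d=o["tool_pos"][:2]-s[:2];F=o["force"]
x,y=c*d[0]+n*d[1],-n*d[0]+c*d[1]
print("station x,y",round(x,4),round(y,4),"F st",(c*F[0]+n*F[1]).round(2),(-n*F[0]+c*F[1]).round(2))
E
python3 st.py -.06 .034 .2
python3 - <<'E'
from h import *
from cell import *
s=pickle.load(open("st.pkl","rb"))
S=read_camera("scene");T=read_camera("top");pickle.dump((S,T),open("c7.pkl","wb"))
for nm,p,(x0,y0,x1,y1),k in(("s",S,(160,120,290,270),4),("t",T,(200,120,330,250),4.5)):
    cv2.imwrite(f"pics/c7{nm}.png",cv2.resize(p["img"][y0:y1,x0:x1],None,fx=k,fy=k,interpolation=cv2.INTER_CUBIC))
E
```

```text
t 12.32 pos [ 0.4908 -0.0466  0.3128] rot [ 1.7998e+02 -3.0000e-02  1.4390e+01] F [-0.3   1.26 -0.12] grip 0.0649 | shift [-0.0156 -0.0075  0.1128] turn [ 0.02 -0.03 -0.01]
station x,y -0.0444 0.0266 F st 0.02 1.3
```

View pics/c7s.png

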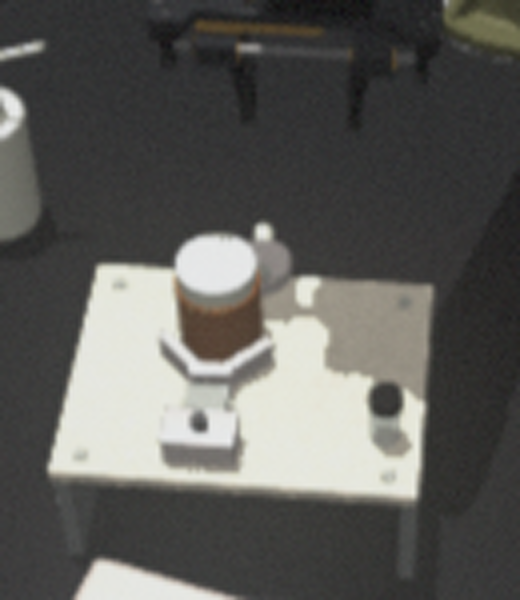

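View pics/c7t.png

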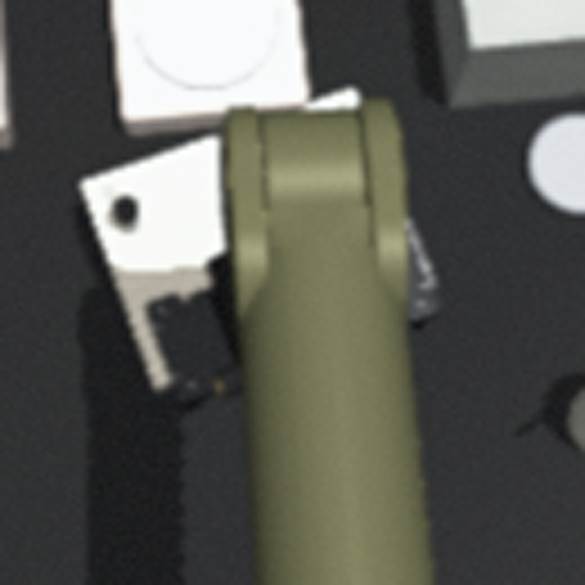

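Emit:
carry_out(
  increments="0 -0.016 -0.009 0 0 0 0;0 0 0 0.02 0 0 0;0 0 0 0.03 0 0 0;0 0 0 0.03 0 0 0;0 0 0 0 0 0 0;0 0 0 0 0 0 0",
)

```text
time_s: 13.18
tool_pos: [0.4815, -0.0463, 0.2326]
tool_rot: [-179.9, -0.5, 14.1]
force: [-0.5, -0.1, 0.2]
grip_width: 0.0021
```

```bash
python3 st.py -.062 .034 .145
```

```text
t 13.18 pos [ 0.4815 -0.0463  0.2326] rot [-179.89   -0.47   14.14] F [-0.45 -0.1   0.17] grip 0.0021 | shift [-0.0094 -0.0047  0.0876] turn [-0.11 -0.47 -0.26]
station x,y -0.0533 0.0291 F st -0.46 0.02
```

Emit:
carry_out(
  increments="0 -0.01 -0.005 0.01 -0.1 -0.5 -0.3;0 -0.002 -0.001 0.025 0 0 0;0 0 0 0.01 0 0 0;0 0 0 0 0 0 0",
)

```text
time_s: 13.68
tool_pos: [0.4692, -0.0433, 0.189]
tool_rot: [179.8, -0.2, 14.5]
force: [0.1, -0.1, -0.1]
grip_width: 0.0005
```

```bash
python3 st.py -.062 .034 .145
```

```text
t 13.68 pos [ 0.4692 -0.0433  0.189 ] rot [ 1.7985e+02 -1.6000e-01  1.4470e+01] F [ 0.07 -0.12 -0.13] grip 0.0005 | shift [0.0024 0.001  0.0441] turn [ 0.15 -0.16  0.07]
station x,y -0.0646 0.0351 F st 0.04 -0.13
```

Emit:
carry_out(
  increments="0 0.002 0.001 0.015 0 -0.1 0;0 0 0 0.02 0 0 0;0 0 0 0.006 0 0 0;0 0 0 0 0 0 0",
)

```text
time_s: 14.18
tool_pos: [0.4733, -0.0442, 0.1477]
tool_rot: [179.8, -0.2, 14.5]
force: [-0.0, 0.3, 0.7]
grip_width: 0.0005
```

```bash
python3 st.py -.062 .034 .145
```

```text
t 14.18 pos [ 0.4733 -0.0442  0.1477] rot [179.75  -0.23  14.46] F [-0.    0.27  0.68] grip 0.0005 | shift [-0.0012 -0.0008  0.0027] turn [ 0.25 -0.23  0.06]
station x,y -0.0608 0.0332 F st 0.07 0.26
```

Emit:
carry_out(
  increments="0 -0.004 0.01 0 0.2 -0.2 0;0 0 0.009 0 0 0 0;0 0 0.008 0 0 0 0;0 0.002 0.008 0 0 0 0",
)

```text
time_s: 14.68
tool_pos: [0.48, -0.0786, 0.1488]
tool_rot: [-179.8, 0.0, 14.5]
force: [-5.2, 4.0, 3.4]
grip_width: 0.0004
```

```bash
python3 st.py -.061 -.005 .147
```

```text
t 14.68 pos [ 0.48   -0.0786  0.1488] rot [-1.7984e+02  2.0000e-02  1.4500e+01] F [-5.22  3.98  3.43] grip 0.0004 | shift [0.0018 0.0033 0.0018] turn [-0.16  0.02  0.1 ]
station x,y -0.0628 -0.0017 F st -4.07 5.15
```

Emit:
carry_out(
  increments="0 0.002 0.007 0.001 0 0 0;0 0.003 0.007 0 0 0 0;0 0.004 0.006 0 0 0 0;0 0.004 0.006 0 0 0 0",
)

```text
time_s: 15.18
tool_pos: [0.4959, -0.0984, 0.1477]
tool_rot: [-179.3, 0.6, 14.6]
force: [-3.5, 4.2, 4.6]
grip_width: 0.0002
```

```bash
cat >> st.py <<'E'
cx,cy=x+.0095,y-.015
r=np.hypot(cx,cy);print("a(arm2)",np.arctan2(-cy,-cx)+np.arcsin(.007/r),"r",r)
cx=x-.0095
r=np.hypot(cx,cy);print("a(arm1)",np.pi/2+np.arctan2(-cy,-cx)+np.arcsin(.007/r),"r",r)
E
python3 st.py -.0528 -.0196 .147
```

```text
t 15.18 pos [ 0.4959 -0.0984  0.1477] rot [-179.34    0.61   14.56] F [-3.47  4.22  4.61] grip 0.0002 | shift [-0.0004 -0.0053  0.0008] turn [-0.66  0.61  0.15]
station x,y -0.0524 -0.0249 F st -2.32 4.95
a(arm2) 0.8691483412919508 r 0.0585276246346656
a(arm1) 2.238547599981229 r 0.07358612041953803
```

Emit:
carry_out(
  increments="0 0.004 0.004 0 -0.5 0.5 0.1;0 0.004 0.004 0 0 0 0;0 0 0 0 0 0 0",
)

```text
time_s: 15.55
tool_pos: [0.5035, -0.1039, 0.1471]
tool_rot: [-179.6, 0.5, 14.4]
force: [-0.4, 0.8, -0.3]
grip_width: 0.0004
```

```bash
python3 st.py -.06 .02 .147
python3 - <<'E'
from h import *
from cell import *
S=read_camera("scene");T=read_camera("top");pickle.dump((S,T),open("c8.pkl","wb"))
for nm,p,(x0,y0,x1,y1),k in(("s",S,(160,110,290,260),4),("t",T,(200,120,330,250),4.5)):
    cv2.imwrite(f"pics/c8{nm}.png",cv2.resize(p["img"][y0:y1,x0:x1],None,fx=k,fy=k,interpolation=cv2.INTER_CUBIC))
E
```

```text
t 15.55 pos [ 0.5035 -0.1039  0.1471] rot [-179.62    0.5    14.44] F [-0.35  0.83 -0.3 ] grip 0.0004 | shift [-0.0136 -0.0521  0.0006] turn [-0.38  0.5   0.03]
station x,y -0.0463 -0.0321 F st -0.13 0.9
a(arm2) 1.0242308726402312 r 0.0598011391897078
a(arm1) 2.3673750359056824 r 0.07305765288212934
```

View pics/c8s.png

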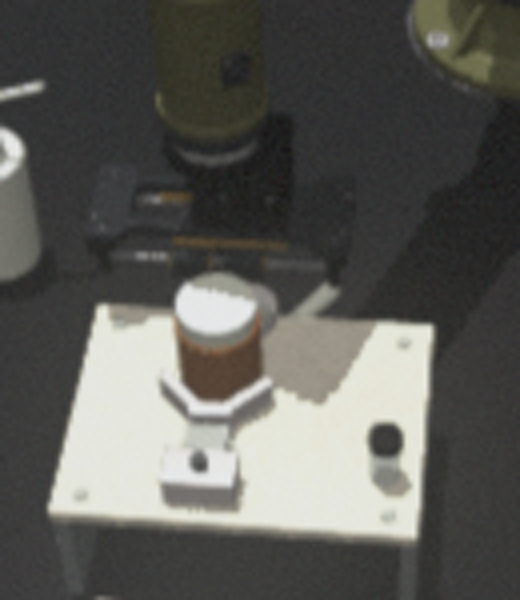

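View pics/c8t.png

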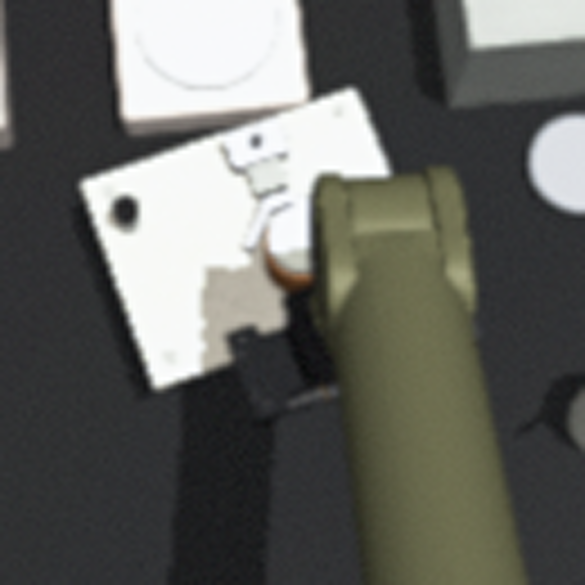

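Emit:
carry_out(
  increments="0 -0.002 -0.006 0 -0.3 0.5 0;0 0 0 -0.03 0 0 0;0 0 -0.01 -0.03 0 0 0;0 0 -0.04 0 0 0 0;0 0 -0.04 0 0 0 0;0 0 -0.01 0 0 0 0;0 0 0 0 0 0 0",
)

```text
time_s: 16.52
tool_pos: [0.4756, -0.0017, 0.2099]
tool_rot: [179.5, -0.6, 14.3]
force: [0.4, -0.4, -0.1]
grip_width: 0.0006
```

```bash
python3 st.py -.041 .068 .147
```

```text
t 16.52 pos [ 0.4756 -0.0017  0.2099] rot [179.53  -0.57  14.27] F [ 0.38 -0.43 -0.12] grip 0.0006 | shift [0.0064 0.0053 0.063 ] turn [ 0.47 -0.57 -0.13]
station x,y -0.048 0.0739 F st 0.26 -0.52
a(arm2) -0.8914795050318992 r 0.07034019129586563
a(arm1) 0.8591799679768789 r 0.08229675269689193
```

Emit:
carry_out(
  increments="0 0.006 0.005 0.015 0.5 -0.5 0;0 0 0 0.02 0 0 0;0 0 0 0.015 0 0 0;0 0 0 0.005 0 0 0;0 0 0 0 0 0 0",
)

```text
time_s: 17.15
tool_pos: [0.4847, -0.0116, 0.1532]
tool_rot: [179.9, -0.2, 13.8]
force: [-0.2, -0.4, -0.1]
grip_width: 0.0004
```

```bash
python3 st.py -.041 .068 .147
```

```text
t 17.15 pos [ 0.4847 -0.0116  0.1532] rot [ 1.7988e+02 -1.6000e-01  1.3820e+01] F [-0.17 -0.4  -0.05] grip 0.0004 | shift [ 0.0005 -0.0061  0.0062] turn [ 0.13 -0.16 -0.58]
station x,y -0.0416 0.0619 F st -0.27 -0.35
a(arm2) -0.8473136153435814 r 0.05686426651940209
a(arm1) 0.9290745677861052 r 0.06938855828855003
```

Emit:
carry_out(
  increments="0 0 0 0.006 0 0 -0.5;0 -0.003 0.007 0 0 0 0;0 -0.003 0.007 0 0 0 0;0 -0.003 0.007 0 0 0 0",
)

```text
time_s: 17.65
tool_pos: [0.4804, -0.0318, 0.1476]
tool_rot: [-179.9, -0.1, 14.5]
force: [-2.9, 5.9, 1.7]
grip_width: 0.0002
```

```bash
python3 st.py -.0528 .0348 .147
```

```text
t 17.65 pos [ 0.4804 -0.0318  0.1476] rot [-1.7985e+02 -1.4000e-01  1.4480e+01] F [-2.91  5.92  1.71] grip 0.0002 | shift [-0.002   0.0087  0.0005] turn [-0.15 -0.14  0.08]
station x,y -0.0508 0.0435 F st -1.35 6.46
a(arm2) -0.46445276061142926 r 0.050199187830517675
a(arm1) 1.2341111928061885 r 0.06671311369867182
```

```bash
cat >> st.py <<'E'
fx,fy=c*F[0]+n*F[1],-n*F[0]+c*F[1]
a1=np.pi/2+np.arctan2(-cy,-(x-.0095))+np.arcsin(.007/np.hypot(x-.0095,cy)); a2=np.pi/2+np.arctan2(-cy,-(x+.0095))+np.arcsin(.007/np.hypot(x+.0095,cy))
if a1<np.pi/2: a,kx=a1,x-.0095
elif a2>np.pi/2: a,kx=a2,x+.0095
else: a,kx=np.pi/2,x
print("== a %.3f torque %.3f"%(a,-(kx*fy-cy*fx)),"qd",np.abs(o["joint_velocities"]).max().round(2))
E
python3 st.py 0 0 .147|tail -1
```

```text
== a 1.234 torque 0.351 qd 8.62
```

Emit:
carry_out(
  increments="0 -0.001 0.004 0 0 0 0",
)

```text
time_s: 17.77
tool_pos: [0.4797, -0.0351, 0.1475]
tool_rot: [-179.7, -0.1, 14.5]
force: [-2.5, 4.6, 0.9]
grip_width: 0.0002
```

```bash
python3 st.py -.0528 .0348 .147
```

```text
t 17.77 pos [ 0.4797 -0.0351  0.1475] rot [-1.7972e+02 -7.0000e-02  1.4490e+01] F [-2.54  4.57  0.86] grip 0.0002 | shift [-0.0005  0.0057  0.0005] turn [-0.28 -0.07  0.09]
station x,y -0.0523 0.0405 F st -1.32 5.06
a(arm2) -0.39618109097021503 r 0.049865061175724826
a(arm1) 1.2844038244021914 r 0.0669004017318293
== a 1.284 torque 0.279 qd 4.24
```

Emit:
carry_out(
  increments="0 -0.001 0.004 0 0 0 0",
)

```text
time_s: 17.9
tool_pos: [0.479, -0.0381, 0.1475]
tool_rot: [-179.6, -0.0, 14.5]
force: [-2.6, 5.1, 0.5]
grip_width: 0.0006
```

```bash
python3 st.py -.0528 .0348 .147
```

```text
t 17.9 pos [ 0.479  -0.0381  0.1475] rot [-1.796e+02 -2.000e-02  1.451e+01] F [-2.57  5.15  0.55] grip 0.0006 | shift [0.0009 0.0029 0.0005] turn [-0.4  -0.02  0.11]
station x,y -0.0537 0.0377 F st -1.21 5.63
a(arm2) -0.33236432595977417 r 0.049691675260785446
a(arm1) 1.3309262054541446 r 0.06716113515108489
== a 1.331 torque 0.328 qd 4.36
```

Emit:
carry_out(
  increments="0 -0.001 0.004 0 -0.3 0 0.1",
)

```text
time_s: 18.02
tool_pos: [0.4785, -0.0413, 0.1475]
tool_rot: [-179.8, 0.0, 14.4]
force: [-1.6, 5.6, 0.8]
grip_width: 0.0003
```

```bash
python3 st.py -.0555 .022 .147|grep -v arm
```

```text
t 18.02 pos [ 0.4785 -0.0413  0.1475] rot [-1.7978e+02  3.0000e-02  1.4430e+01] F [-1.6   5.55  0.79] grip 0.0003 | shift [-0.0005  0.0127  0.0005] turn [-0.22  0.03  0.03]
station x,y -0.0551 0.0347 F st -0.17 5.77
== a 1.378 torque 0.369 qd 1.45
```

Emit:
carry_out(
  increments="0 -0.001 0.004 0 0 0 0",
)

```text
time_s: 18.15
tool_pos: [0.4781, -0.0447, 0.1476]
tool_rot: [-179.7, 0.1, 14.5]
force: [-1.3, 5.0, 0.1]
grip_width: 0.0003
```

```bash
python3 st.py -.0555 .022 .147|grep -v arm
```

```text
t 18.15 pos [ 0.4781 -0.0447  0.1476] rot [-1.797e+02  6.000e-02  1.446e+01] F [-1.26  4.97  0.15] grip 0.0003 | shift [0.0007 0.0095 0.0005] turn [-0.3   0.06  0.06]
station x,y -0.0562 0.0315 F st 0.02 5.13
== a 1.428 torque 0.337 qd 4.32
```

Emit:
carry_out(
  increments="0 -0.001 0.004 0 0 0 0",
)

```text
time_s: 18.27
tool_pos: [0.4779, -0.0486, 0.1476]
tool_rot: [-179.7, 0.1, 14.5]
force: [-1.2, 5.1, 1.5]
grip_width: 0.0004
```

```bash
python3 st.py -.0555 .022 .147|grep -v arm
```

```text
t 18.27 pos [ 0.4779 -0.0486  0.1476] rot [-1.7966e+02  8.0000e-02  1.4470e+01] F [-1.19  5.13  1.48] grip 0.0004 | shift [0.0019 0.0059 0.0005] turn [-0.34  0.08  0.07]
station x,y -0.0574 0.0278 F st 0.12 5.26
== a 1.484 torque 0.354 qd 4.28
```

Emit:
carry_out(
  increments="0 0 0.0035 0 -0.3 0 0.1",
)

```text
time_s: 18.4
tool_pos: [0.4781, -0.0522, 0.1474]
tool_rot: [-179.9, 0.2, 14.4]
force: [-3.0, 3.6, 1.6]
grip_width: 0.0007
```

```bash
python3 st.py -.0555 .022 .147|grep -v arm
```

```text
t 18.4 pos [ 0.4781 -0.0522  0.1474] rot [-1.7993e+02  1.7000e-01  1.4350e+01] F [-2.98  3.63  1.59] grip 0.0007 | shift [0.0026 0.0023 0.0004] turn [-0.07  0.17 -0.05]
station x,y -0.0581 0.0243 F st -1.99 4.25
== a 1.536 torque 0.269 qd 2.77
```

Emit:
carry_out(
  increments="0 0 0.0035 0 0 0 0",
)

```text
time_s: 18.52
tool_pos: [0.4783, -0.0557, 0.1473]
tool_rot: [-179.9, 0.3, 14.3]
force: [-3.3, 4.6, 2.2]
grip_width: 0.0003
```

```bash
python3 st.py -.0555 .022 .147|grep -v arm
python3 - <<'E'
from h import *
from cell import *
S=read_camera("scene");pickle.dump(S,open("c9.pkl","wb"))
x0,y0,x1,y1=(180,140,250,235);k=6
cv2.imwrite("pics/c9s.png",cv2.resize(S["img"][y0:y1,x0:x1],None,fx=k,fy=k,interpolation=cv2.INTER_CUBIC))
E
```

```text
t 18.52 pos [ 0.4783 -0.0557  0.1473] rot [-179.9     0.27   14.35] F [-3.34  4.62  2.22] grip 0.0003 | shift [ 0.0033 -0.0011  0.0003] turn [-0.1   0.27 -0.05]
station x,y -0.0588 0.0209 F st -2.09 5.3
== a 1.594 torque 0.249 qd 2.77
```

View pics/c9s.png

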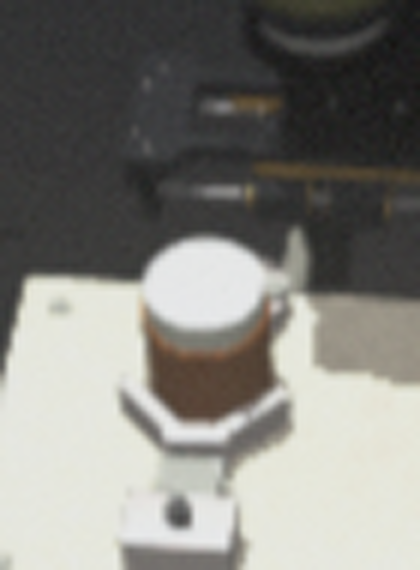

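```bash
cat > trk.py <<'E'
from h import *
from cell import *
S0=pickle.load(open("c9.pkl","rb"));S=read_camera("scene")
def tr(box):
    x0,y0,x1,y1=box
    g0=cv2.GaussianBlur(cv2.cvtColor(S0["img"],6),(0,0),.8)[y0:y1,x0:x1].astype(np.float32);g=cv2.GaussianBlur(cv2.cvtColor(S["img"],6),(0,0),.8)[y0:y1,x0:x1].astype(np.float32)
    M=np.eye(2,3,dtype=np.float32)
    try: cc,M=cv2.findTransformECC(g0,g,M,cv2.MOTION_TRANSLATION,(3,100,1e-5));return M[:,2].round(2).tolist(),round(cc,4)
    except Exception as e: return str(e)[:40]
print("jar px",tr((201,178,227,212)),"V px",tr((197,202,232,216)),"slide/foot",tr((198,218,224,236)))
w0=proj(S0,[[.6,-.07,.15]])[0];s=pickle.load(open("st.pkl","rb"))
E
python3 trk.py
python3 - <<'E'
from h import *
S=pickle.load(open("c9.pkl","rb"));s=pickle.load(open("st.pkl","rb"))
print(proj(S,stw(s,[[.055,-.024,.15],[.056,-.024,.15]])))
E
```

```text
jar px ([0.009999999776482582, 0.03999999910593033], 0.9996) V px ([0.019999999552965164, -0.0], 0.9997) slide/foot ([-0.009999999776482582, -0.019999999552965164], 1.0)
[[213.56429201 196.03571059]
 [213.51620537 196.30558553]]
```

Emit:
carry_out(
  increments="0 0 0.0035 0 -0.1 0.2 0",
)

```text
time_s: 18.75
tool_pos: [0.4788, -0.0595, 0.1472]
tool_rot: [180.0, 0.1, 14.3]
force: [-3.7, 3.6, 2.3]
grip_width: 0.0005
```

```bash
python3 st.py -.0555 .022 .147|grep -v arm;python3 trk.py
```

```text
t 18.75 pos [ 0.4788 -0.0595  0.1472] rot [1.800e+02 1.300e-01 1.432e+01] F [-3.74  3.63  2.28] grip 0.0005 | shift [ 0.0038 -0.005   0.0002] turn [ 0.    0.13 -0.08]
station x,y -0.0593 0.017 F st -2.72 4.44
== a 1.671 torque 0.216 qd 3.04
jar px ([0.019999999552965164, 0.14000000059604645], 0.9946) V px ([0.05000000074505806, -0.019999999552965164], 0.9983) slide/foot ([-0.009999999776482582, -0.009999999776482582], 1.0)
```

Emit:
carry_out(
  increments="0 0 0.0035 0 0 0.1 0",
)

```text
time_s: 18.92
tool_pos: [0.4792, -0.0632, 0.1471]
tool_rot: [-180.0, 0.1, 14.3]
force: [-3.8, 5.4, 2.9]
grip_width: 0.0006
```

```bash
python3 st.py -.0555 .022 .147|grep -v arm;python3 trk.py
```

```text
t 18.93 pos [ 0.4792 -0.0632  0.1471] rot [-1.7999e+02  8.0000e-02  1.4310e+01] F [-3.81  5.43  2.87] grip 0.0006 | shift [ 0.0042 -0.0086  0.0001] turn [-0.01  0.08 -0.09]
station x,y -0.0597 0.0134 F st -2.35 6.2
== a 1.743 torque 0.315 qd 3.48
jar px ([0.019999999552965164, 0.2800000011920929], 0.9791) V px ([0.05000000074505806, 0.029999999329447746], 0.9979) slide/foot ([-0.0, -0.009999999776482582], 1.0)
```

Emit:
carry_out(
  increments="0 0 0.0035 0 0 0.1 0",
)

```text
time_s: 19.1
tool_pos: [0.4798, -0.0664, 0.1471]
tool_rot: [-179.9, 0.0, 14.3]
force: [-4.0, 5.5, 2.7]
grip_width: 0.0001
```

```bash
python3 st.py -.0555 .022 .147|grep -v arm;python3 trk.py
```

```text
t 19.1 pos [ 0.4798 -0.0664  0.1471] rot [-1.7994e+02  2.0000e-02  1.4330e+01] F [-3.95  5.49  2.66] grip 0.0001 | shift [ 0.0045 -0.0119  0.0001] turn [-0.06  0.02 -0.07]
station x,y -0.06 0.0101 F st -2.46 6.29
== a 1.806 torque 0.330 qd 3.44
jar px ([-0.009999999776482582, 0.46000000834465027], 0.9561) V px ([0.07000000029802322, 0.019999999552965164], 0.9954) slide/foot ([-0.009999999776482582, -0.009999999776482582], 1.0)
```

Emit:
carry_out(
  increments="0 0.0003 0.003 0 0 0 0",
)

```text
time_s: 19.27
tool_pos: [0.4805, -0.0692, 0.1471]
tool_rot: [-179.9, 0.1, 14.3]
force: [-3.3, 5.5, 2.4]
grip_width: 0.0006
```

```bash
python3 st.py -.0555 .022 .147|grep -v arm;python3 trk.py
```

```text
t 19.27 pos [ 0.4805 -0.0692  0.1471] rot [-1.7991e+02  7.0000e-02  1.4340e+01] F [-3.27  5.55  2.41] grip 0.0006 | shift [ 0.0045 -0.0148  0.0001] turn [-0.09  0.07 -0.06]
station x,y -0.06 0.0072 F st -1.79 6.19
== a 1.861 torque 0.326 qd 2.26
jar px ([0.1599999964237213, 0.6800000071525574], 0.9744) V px ([0.03999999910593033, 0.0], 0.9942) slide/foot ([-0.009999999776482582, -0.009999999776482582], 1.0)
```

Emit:
carry_out(
  increments="0 0.0003 0.003 0 0 0 0",
)

```text
time_s: 19.45
tool_pos: [0.4813, -0.0719, 0.1471]
tool_rot: [-179.9, 0.1, 14.4]
force: [-4.4, 4.9, 2.7]
grip_width: 0.0006
```

```bash
python3 st.py -.0555 .022 .147|grep -v arm;python3 trk.py
```

```text
t 19.45 pos [ 0.4813 -0.0719  0.1471] rot [-1.7987e+02  1.2000e-01  1.4360e+01] F [-4.42  4.88  2.74] grip 0.0006 | shift [ 0.0044 -0.0176  0.0001] turn [-0.13  0.12 -0.04]
station x,y -0.0599 0.0044 F st -3.06 5.83
== a 1.914 torque 0.326 qd 2.13
jar px ([0.23999999463558197, 0.7900000214576721], 0.961) V px ([0.05999999865889549, 0.009999999776482582], 0.9921) slide/foot ([-0.009999999776482582, -0.009999999776482582], 1.0)
```

Emit:
carry_out(
  increments="0 0.0005 0.003 0 0 0 0",
)

```text
time_s: 19.62
tool_pos: [0.4822, -0.0746, 0.1471]
tool_rot: [-179.8, 0.2, 14.4]
force: [-4.5, 5.7, 2.7]
grip_width: 0.0003
```

```bash
python3 st.py -.0555 .022 .147|grep -v arm;python3 trk.py
```

```text
t 19.62 pos [ 0.4822 -0.0746  0.1471] rot [-1.7984e+02  1.7000e-01  1.4390e+01] F [-4.55  5.71  2.7 ] grip 0.0003 | shift [ 0.0042 -0.0205  0.0001] turn [-0.16  0.17 -0.02]
station x,y -0.0597 0.0015 F st -2.98 6.66
== a 1.968 torque 0.374 qd 1.93
jar px ([0.25, 0.949999988079071], 0.9541) V px ([0.07999999821186066, 0.03999999910593033], 0.9872) slide/foot ([-0.0, 0.009999999776482582], 1.0)
```

Emit:
carry_out(
  increments="0 0.0005 0.003 0 0 0 0",
)

```text
time_s: 19.8
tool_pos: [0.4832, -0.0772, 0.147]
tool_rot: [-179.8, 0.2, 14.4]
force: [-4.1, 5.5, 3.3]
grip_width: 0.0005
```

```bash
python3 st.py -.0555 .022 .147|grep -v arm;python3 trk.py
```

```text
t 19.8 pos [ 0.4832 -0.0772  0.147 ] rot [-179.8     0.23   14.41] F [-4.1   5.49  3.29] grip 0.0005 | shift [ 0.0039 -0.0232  0.0001] turn [-0.2   0.23  0.  ]
station x,y -0.0594 -0.0012 F st -2.61 6.34
== a 2.018 torque 0.359 qd 1.99
jar px ([0.23000000417232513, 1.1399999856948853], 0.9556) V px ([-0.009999999776482582, 0.12999999523162842], 0.9787) slide/foot ([-0.009999999776482582, 0.0], 1.0)
```

```bash
cat >> trk.py <<'E'
print("Vbot",tr((203,211,222,220)),"Vl",tr((196,201,204,213)),"Vr",tr((226,202,234,212)))
x0,y0,x1,y1=(180,140,250,235);k=6
import sys
if len(sys.argv)>1: cv2.imwrite(f"pics/{sys.argv[1]}.png",cv2.resize(S["img"][y0:y1,x0:x1],None,fx=k,fy=k,interpolation=cv2.INTER_CUBIC))
E
python3 trk.py d1
```

```text
jar px ([0.1899999976158142, 1.1299999952316284], 0.9531) V px ([-0.0, 0.1599999964237213], 0.9786) slide/foot ([0.0, -0.0], 1.0)
Vbot ([-0.03999999910593033, 0.03999999910593033], 0.9795) Vl ([0.5299999713897705, 0.7400000095367432], 0.9752) Vr ([-1.2799999713897705, -0.6399999856948853], 0.963)
```

View pics/d1.png

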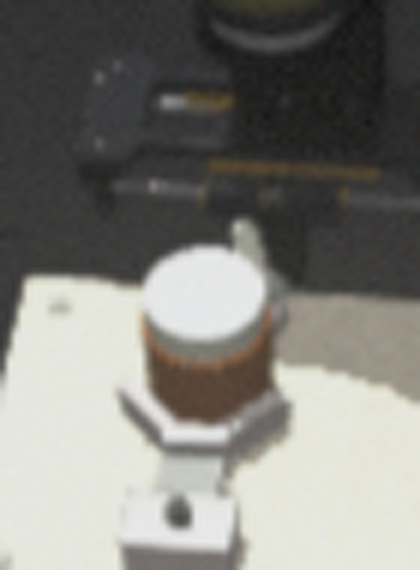

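Emit:
carry_out(
  increments="0 0.0008 0.003 0 0 0.2 0",
)

```text
time_s: 20.02
tool_pos: [0.4841, -0.0794, 0.1469]
tool_rot: [-179.7, 0.1, 14.4]
force: [-6.1, 5.4, 3.6]
grip_width: 0.0009
```

```bash
python3 st.py -.0555 .022 .147|grep -v arm;python3 trk.py
```

```text
t 20.02 pos [ 0.4841 -0.0794  0.1469] rot [-1.7973e+02  1.2000e-01  1.4430e+01] F [-6.09  5.39  3.55] grip 0.0009 | shift [ 0.0036 -0.0256  0.0001] turn [-0.27  0.12  0.03]
station x,y -0.0591 -0.0036 F st -4.56 6.74
== a 2.062 torque 0.419 qd 2.78
jar px ([0.10999999940395355, 1.25], 0.9537) V px ([-0.03999999910593033, 0.1899999976158142], 0.9723) slide/foot ([0.009999999776482582, 0.009999999776482582], 0.9999)
Vbot ([-0.03999999910593033, 0.09000000357627869], 0.974) Vl ([0.550000011920929, 0.9399999976158142], 0.9817) Vr OpenCV(4.12.0) /io/opencv/modules/video/
```

Emit:
carry_out(
  increments="0 0.0008 0.003 0 0 0 0",
)

```text
time_s: 20.2
tool_pos: [0.4851, -0.0817, 0.147]
tool_rot: [-179.7, 0.2, 14.5]
force: [-4.3, 6.2, 4.6]
grip_width: 0.0004
```

```bash
python3 st.py -.0555 .022 .147|grep -v arm;python3 trk.py
```

```text
t 20.2 pos [ 0.4851 -0.0817  0.147 ] rot [-179.67    0.2    14.46] F [-4.26  6.17  4.56] grip 0.0004 | shift [ 0.0032 -0.028   0.0001] turn [-0.33  0.2   0.06]
station x,y -0.0587 -0.006 F st -2.6 7.03
== a 2.106 torque 0.400 qd 2.12
jar px ([0.019999999552965164, 1.3300000429153442], 0.9508) V px ([-0.07999999821186066, 0.2199999988079071], 0.9666) slide/foot ([-0.0, -0.0], 0.9999)
Vbot ([-0.05999999865889549, 0.05000000074505806], 0.9679) Vl ([1.3300000429153442, 0.9200000166893005], 0.8341) Vr OpenCV(4.12.0) /io/opencv/modules/video/
```

```bash
cat > trv.py <<'E'
exec(open("trk.py").read().split("print(")[0])
def trm():
    g0=cv2.cvtColor(S0["img"],6).astype(np.float32);g=cv2.cvtColor(S["img"],6).astype(np.float32)
    m=np.zeros(g.shape,np.uint8);m[200:220,195:236]=1
    yy,xx=np.mgrid[:g.shape[0],:g.shape[1]]
    m[(((xx-215)/12.)**2+((yy-203)/10.)**2<1)]=0
    sl=np.s_[195:225,190:240]
    out=[]
    for mm in (m,np.where(xx<215,m,0).astype(np.uint8),np.where(xx>215,m,0).astype(np.uint8),np.where(yy>211,m,0).astype(np.uint8)):
        try:
            cc,M=cv2.findTransformECC(np.ascontiguousarray(g0[sl]),np.ascontiguousarray(g[sl]),np.eye(2,3,dtype=np.float32),cv2.MOTION_TRANSLATION,(3,200,1e-6),np.ascontiguousarray(mm[sl]),3);out.append((M[:,2].round(2).tolist(),round(cc,3)))
        except Exception: out.append("fail")
    print("V all/left/right/bottom",out)
trm()
d=S["img"].astype(int)-S0["img"].astype(int)
print(S0["img"][205:222,213,1],"\n",S["img"][205:222,213,1])
E
python3 trv.py
python3 - <<'E'
from h import *
from cell import *
S0=pickle.load(open("c9.pkl","rb"));S=read_camera("scene")
f=lambda p:cv2.resize(p["img"][195:225,190:240],None,fx=8,fy=8,interpolation=cv2.INTER_NEAREST)
cv2.imwrite("pics/cmp.png",np.hstack([f(S0),f(S)]))
E
```

```text
V all/left/right/bottom [([-0.2199999988079071, 0.5], 0.991), ([-0.3700000047683716, -0.12999999523162842], 0.923), ([-0.8799999952316284, 0.4099999964237213], 0.977), ([0.12999999523162842, -0.12999999523162842], 0.985)]
[ 69  71  69  69  86 159 217 228 186 121 113 165 196 199 201 203 204] 
 [ 66  69  69  70  76 122 201 226 190 128 115 162 197 200 201 202 202]
```

View pics/cmp.png

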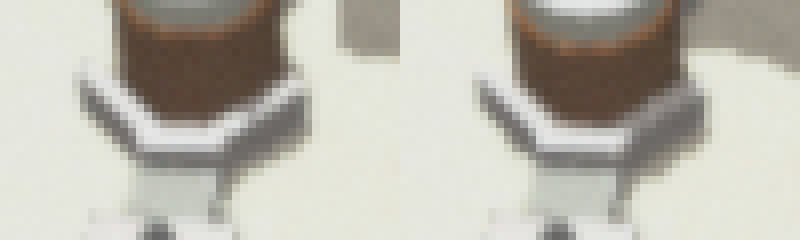

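```bash
cat > v1.py <<'E'
from h import *
from cell import *
from scipy.ndimage import shift
from scipy.optimize import minimize
S0=pickle.load(open("c9.pkl","rb"));I=[read_camera("scene")["img"] for _ in range(2)]
def prof(im): return im[204:224,208:218].mean((1,2))
p0=prof(S0["img"].astype(float))
for im in I:
    p=prof(im.astype(float))
    # gain + shift fit over rows 212..217
    best=min((( np.sum((shift(p0,t,order=3,mode="nearest")[9:14]-p[9:14])**2)),t) for t in np.arange(-.5,1.6,.02))
    print("Vshift px %.2f => mm %.2f N %.1f  (res %.1f)"%(best[1],best[1]/.27,best[1]/.27*5,best[0]))
E
python3 v1.py; python3 st.py 0 0 0|grep ==
```

```text
Vshift px 0.06 => mm 0.22 N 1.1  (res 32.1)
Vshift px 0.06 => mm 0.22 N 1.1  (res 40.4)
== a 2.113 torque 0.326 qd 0.02
```

Emit:
carry_out(
  increments="0 0.001 0.003 0 -0.3 0.2 0",
)

```text
time_s: 20.58
tool_pos: [0.4862, -0.0839, 0.1469]
tool_rot: [-179.9, 0.1, 14.5]
force: [-6.2, 4.9, 4.1]
grip_width: 0.0003
```

```bash
python3 st.py -.0555 .022 .147|grep -v arm;python3 trk.py|head -1;python3 v1.py
```

```text
t 20.57 pos [ 0.4862 -0.0839  0.1469] rot [-1.7992e+02  9.0000e-02  1.4490e+01] F [-6.15  4.89  4.06] grip 0.0003 | shift [ 0.0027 -0.0304 -0.0001] turn [-0.08  0.09  0.09]
station x,y -0.0582 -0.0084 F st -4.75 6.27
== a 2.149 torque 0.416 qd 2.16
jar px ([-0.18000000715255737, 1.3899999856948853], 0.94) V px ([-0.1599999964237213, 0.25], 0.9596) slide/foot ([0.009999999776482582, 0.009999999776482582], 0.9999)
Vshift px 0.06 => mm 0.22 N 1.1  (res 43.2)
Vshift px 0.06 => mm 0.22 N 1.1  (res 40.6)
```

Emit:
carry_out(
  increments="0 0.001 0.003 0 0 0.1 0",
)

```text
time_s: 20.85
tool_pos: [0.4872, -0.086, 0.1469]
tool_rot: [-179.9, 0.1, 14.5]
force: [-5.3, 6.4, 4.8]
grip_width: 0.0002
```

```bash
python3 st.py -.0555 .022 .147|grep -v arm;python3 trk.py|head -1;python3 v1.py
```

```text
t 20.85 pos [ 0.4872 -0.086   0.1469] rot [-1.7987e+02  8.0000e-02  1.4530e+01] F [-5.31  6.38  4.76] grip 0.0002 | shift [ 0.0022 -0.0327 -0.0001] turn [-0.13  0.08  0.13]
station x,y -0.0576 -0.0107 F st -3.56 7.5
== a 2.190 torque 0.452 qd 2.0
jar px ([-0.3700000047683716, 1.5299999713897705], 0.945) V px ([-0.2199999988079071, 0.2800000011920929], 0.9467) slide/foot ([0.0, 0.009999999776482582], 0.9999)
Vshift px 0.10 => mm 0.37 N 1.9  (res 108.6)
Vshift px 0.10 => mm 0.37 N 1.9  (res 96.0)
```

Emit:
carry_out(
  increments="0 0.001 0.003 0 0 0 0",
)

```text
time_s: 21.12
tool_pos: [0.4883, -0.0877, 0.1468]
tool_rot: [-179.8, 0.2, 14.6]
force: [-4.7, 6.6, 3.3]
grip_width: 0.0002
```

```bash
python3 st.py -.0555 .022 .147|grep -v arm;python3 trk.py d2|head -1;python3 v1.py
```

```text
t 21.12 pos [ 0.4883 -0.0877  0.1468] rot [-1.7978e+02  1.7000e-01  1.4580e+01] F [-4.69  6.64  3.32] grip 0.0002 | shift [ 0.0016 -0.0347 -0.    ] turn [-0.22  0.17  0.17]
station x,y -0.057 -0.0127 F st -2.89 7.59
== a 2.226 torque 0.441 qd 2.25
jar px ([-0.4300000071525574, 1.600000023841858], 0.9342) V px ([-0.25999999046325684, 0.3700000047683716], 0.9246) slide/foot ([0.009999999776482582, 0.009999999776482582], 0.9998)
Vshift px 0.16 => mm 0.59 N 3.0  (res 256.0)
Vshift px 0.16 => mm 0.59 N 3.0  (res 254.3)
```

View pics/d2.png

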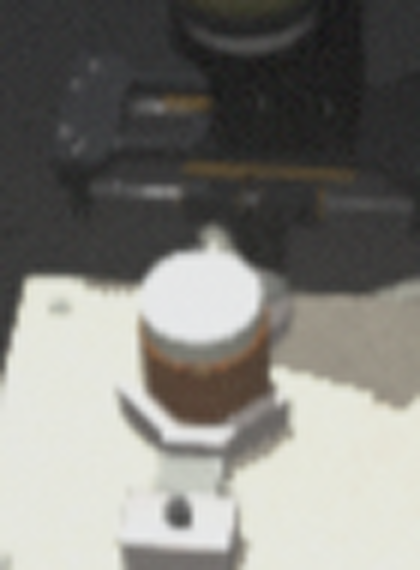

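```bash
cat > v2.py <<'E'
from h import *
from cell import *
S0=pickle.load(open("c9.pkl","rb"));im=np.mean([read_camera("scene")["img"].astype(float) for _ in range(3)],0)
print(S0["img"][209:222,208:218].mean((1,2)).round(0));print(im[209:222,208:218].mean((1,2)).round(0))
im=im.astype(np.uint8)
f=lambda p:cv2.resize(p[195:225,190:240],None,fx=8,fy=8,interpolation=cv2.INTER_CUBIC)
cv2.imwrite("pics/cmp2.png",np.hstack([f(S0["img"]),f(im)]))
E
python3 v2.py
```

```text
[108. 175. 220. 226. 185. 121. 117. 162. 187. 190. 191. 192. 187.]
[ 86. 125. 196. 222. 196. 138. 123. 163. 188. 190. 190. 191. 187.]
```

View pics/cmp2.png

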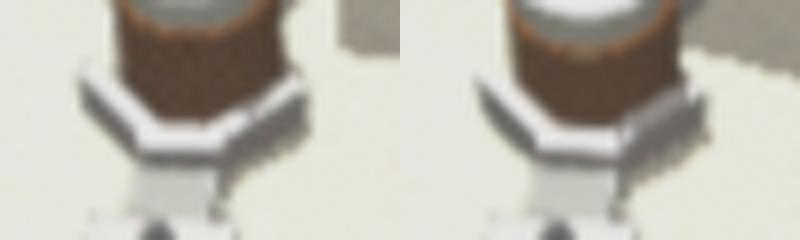

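Emit:
carry_out(
  increments="0 0.0015 0.003 0 -0.2 0.2 0.1",
)

```text
time_s: 21.55
tool_pos: [0.4896, -0.0894, 0.1467]
tool_rot: [-179.9, 0.1, 14.5]
force: [-8.1, 6.7, 4.9]
grip_width: 0.0004
```

```bash
python3 st.py -.0555 .022 .147|grep -v arm;python3 trk.py|head -1;python3 v2.py
```

```text
t 21.55 pos [ 0.4896 -0.0894  0.1467] rot [-1.799e+02  1.200e-01  1.452e+01] F [-8.11  6.71  4.86] grip 0.0004 | shift [ 0.0008 -0.0366 -0.0002] turn [-0.1   0.12  0.12]
station x,y -0.0563 -0.0146 F st -6.19 8.51
== a 2.262 torque 0.581 qd 1.49
jar px ([-0.4399999976158142, 1.7300000190734863], 0.9391) V px ([-0.25, 0.6000000238418579], 0.9743) slide/foot ([0.009999999776482582, 0.03999999910593033], 0.9981)
[108. 175. 220. 226. 185. 121. 117. 162. 187. 190. 191. 192. 187.]
[ 84. 121. 190. 220. 203. 149. 123. 162. 188. 190. 190. 190. 187.]
```

Emit:
carry_out(
  increments="0 0.0005 0.001 0 0 0 0",
)

```text
time_s: 21.88
tool_pos: [0.4897, -0.0897, 0.1468]
tool_rot: [-179.8, 0.2, 14.6]
force: [-4.5, 4.5, 4.5]
grip_width: 0.0002
```

```bash
python3 st.py -.0555 .022 .147|grep -v arm;python3 trk.py|head -1;python3 v2.py
```

```text
t 21.88 pos [ 0.4897 -0.0897  0.1468] rot [-179.84    0.21   14.55] F [-4.47  4.47  4.5 ] grip 0.0002 | shift [ 0.0008 -0.0369 -0.0001] turn [-0.16  0.21  0.15]
station x,y -0.0562 -0.0149 F st -3.22 5.44
== a 2.267 torque 0.350 qd 1.19
jar px ([-0.46000000834465027, 1.7699999809265137], 0.9347) V px ([-0.25, 0.6000000238418579], 0.9706) slide/foot ([0.0, 0.05000000074505806], 0.9968)
[108. 175. 220. 226. 185. 121. 117. 162. 187. 190. 191. 192. 187.]
[ 84. 120. 190. 220. 203. 149. 123. 162. 188. 190. 189. 191. 187.]
```

Emit:
carry_out(
  increments="0 0.0013 0.0025 0 -0.1 0.2 0.1",
)

```text
time_s: 22.2
tool_pos: [0.4904, -0.0906, 0.1467]
tool_rot: [-179.8, 0.2, 14.5]
force: [-7.0, 6.9, 6.5]
grip_width: 0.0004
```

```bash
python3 st.py -.0555 .022 .147|grep -v arm;python3 trk.py|head -1;python3 v2.py
```

```text
t 22.2 pos [ 0.4904 -0.0906  0.1467] rot [-1.7982e+02  1.7000e-01  1.4500e+01] F [-6.98  6.86  6.47] grip 0.0004 | shift [ 0.0003 -0.038  -0.0002] turn [-0.18  0.17  0.1 ]
station x,y -0.0557 -0.016 F st -5.06 8.38
== a 2.288 torque 0.544 qd 0.86
jar px ([-0.5, 1.7999999523162842], 0.9294) V px ([-0.2800000011920929, 0.6299999952316284], 0.9704) slide/foot ([0.009999999776482582, 0.03999999910593033], 0.9981)
[108. 175. 220. 226. 185. 121. 117. 162. 187. 190. 191. 192. 187.]
[ 83. 118. 189. 221. 206. 154. 124. 162. 187. 190. 190. 190. 187.]
```

Emit:
carry_out(
  increments="0 -0.002 -0.004 0 0 0 0;0 -0.003 -0.006 0 0 0 0;0 0 0 0 0 0 0",
)

```text
time_s: 22.78
tool_pos: [0.4843, -0.0848, 0.1475]
tool_rot: [179.8, -0.0, 14.4]
force: [0.4, -0.2, -0.1]
grip_width: 0.0008
```

```bash
python3 st.py -.0555 .022 .147|grep -v arm;python3 trk.py|head -1;python3 v2.py
```

```text
t 22.77 pos [ 0.4843 -0.0848  0.1475] rot [ 1.7984e+02 -4.0000e-02  1.4440e+01] F [ 0.41 -0.2  -0.05] grip 0.0008 | shift [ 0.0048 -0.0308  0.0004] turn [ 0.16 -0.04  0.04]
station x,y -0.0602 -0.0088 F st 0.34 -0.29
== a 2.135 torque -0.023 qd 0.82
jar px ([-0.4699999988079071, 1.7799999713897705], 0.9253) V px ([-0.2800000011920929, 0.6399999856948853], 0.9657) slide/foot ([0.019999999552965164, 0.029999999329447746], 0.9981)
[108. 175. 220. 226. 185. 121. 117. 162. 187. 190. 191. 192. 187.]
[ 83. 118. 190. 221. 206. 154. 124. 162. 188. 191. 190. 190. 187.]
```

Emit:
carry_out(
  increments="0 0 0 -0.02 0 0 0;0 0 0 -0.04 0 0 0;0 0 -0.015 -0.05 0 0 0;0 0.01 -0.015 -0.04 0 0 0;0 0.005 -0.005 -0.015 0 0 0;0 0 0 0 0 0 0",
)

```text
time_s: 23.72
tool_pos: [0.4901, -0.0478, 0.3158]
tool_rot: [179.9, 0.1, 14.3]
force: [-0.1, 0.2, -1.0]
grip_width: 0.0009
```

Run:
```python
from h import *
plan([.4908,-.0466,.3128],14.4)
```

```text
t 23.73 pos [ 0.4901 -0.0478  0.3158] rot [1.7994e+02 6.0000e-02 1.4300e+01] F [-0.07  0.2  -1.01] grip 0.0009 | shift [ 0.001 -0.001  0.003] turn [ 0.06  0.06 -0.1 ]
```

Run:
```python
from h import *
from cell import *
S0,_=pickle.load(open("c7.pkl","rb"));ims=[read_camera("scene") for _ in range(4)]
pickle.dump(ims,open("c10.pkl","wb"))
im=np.mean([p["img"].astype(float) for p in ims],0)
a=S0["img"].astype(float)
def tr(box,A=a,B=im):
    x0,y0,x1,y1=box
    g0=A.mean(2)[y0:y1,x0:x1].astype(np.float32);g=B.mean(2)[y0:y1,x0:x1].astype(np.float32)
    try: cc,M=cv2.findTransformECC(np.ascontiguousarray(g0),np.ascontiguousarray(g),np.eye(2,3,dtype=np.float32),cv2.MOTION_TRANSLATION,(3,200,1e-6));return M[:,2].round(2).tolist(),round(float(cc),4)
    except Exception: return "fail"
print("jar",tr((201,174,229,206)),"foot",tr((196,222,224,238)),"board corner",tr((178,180,200,196)))
for c in(208,213): print(a[205:222,c-2:c+3].mean((1,2)).round(0));print(im[205:222,c-2:c+3].mean((1,2)).round(0))
print("left wall rows, cols 196..206"); 
for r in(204,206,208): print(a[r,194:210].mean(1).round(0));print(im[r,194:210].mean(1).round(0))
f=lambda p:cv2.resize(p[165:225,190:240].astype(np.uint8),None,fx=8,fy=8,interpolation=cv2.INTER_CUBIC)
cv2.imwrite("pics/cmp3.png",np.hstack([f(a),f(im)]))
```

```text
jar ([-0.8500000238418579, 3.2899999618530273], 0.8852) foot ([-0.009999999776482582, -0.0], 1.0) board corner ([-0.0, 0.0], 1.0)
[ 73.  84. 108. 140. 173. 204. 209. 201. 168. 128. 145. 181. 197. 199.
 199. 197. 191.]
[ 71.  75.  90. 114. 147. 183. 207. 205. 174. 129. 136. 175. 196. 199.
 199. 197. 192.]
[ 71.  70.  71.  71.  85. 155. 215. 226. 188. 122. 116. 164. 193. 196.
 197. 197. 197.]
[ 71.  71.  71.  72.  72.  97. 184. 224. 213. 162. 123. 164. 193. 196.
 197. 197. 197.]
left wall rows, cols 196..206
[227. 228. 227. 227. 226. 210. 201. 221. 228. 220. 209. 128.  76.  67.
  67.  69.]
[227. 227. 227. 228. 226. 205. 222. 227. 223. 204. 128.  78.  70.  70.
  70.  71.]
[227. 227. 228. 228. 226. 208. 143. 141. 191. 222. 226. 202. 131.  81.
  70.  68.]
[227. 228. 227. 228. 225. 187. 141. 180. 220. 225. 204. 143.  92.  71.
  71.  69.]
[228. 227. 228. 228. 227. 223. 160. 115. 111. 138. 193. 221. 224. 197.
 127.  80.]
[228. 229. 228. 228. 227. 215. 147. 110. 123. 179. 220. 224. 202. 135.
  88.  73.]
```

View pics/cmp3.png

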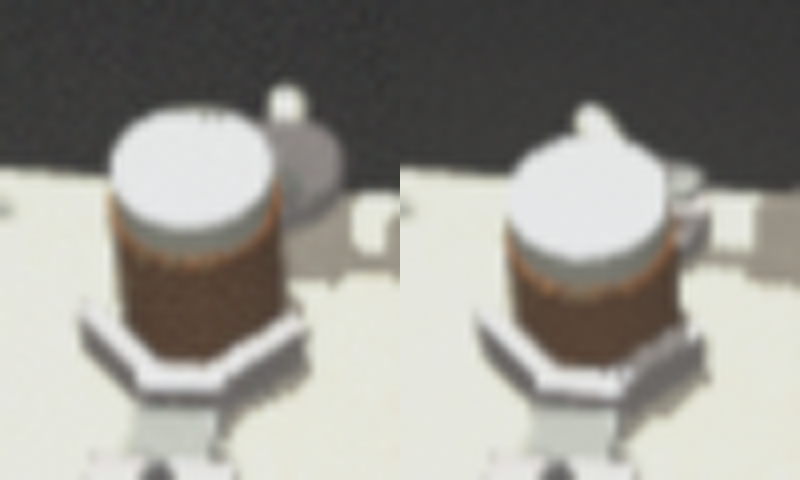

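Run:
```python
from h import *
from scipy.ndimage import shift
S0,_=pickle.load(open("c7.pkl","rb"));ims=pickle.load(open("c10.pkl","rb"))
im=np.mean([p["img"].astype(float) for p in ims],0).mean(2);a=S0["img"].astype(float).mean(2)
s=pickle.load(open("st.pkl","rb"))
q=proj(S0,stw(s,[[.09,-.024,.133],[.091,-.024,.133]]));J=q[1]-q[0];print(J)
q2=proj(S0,stw(s,[[.09,-.024,.133],[.09,-.024,.113]]));print("20mm down px",q2[1]-q2[0])
def est(name,rr,cc):
    res=[]
    for mm in np.arange(-.5,5,.05):
        w=shift(a,(J[1]*mm,J[0]*mm),order=3)
        res.append((np.sqrt(np.mean((w-im)[rr,cc]**2)),mm))
    b=min(res);r0=[r for r in res if abs(r[1])<1e-6][0];print(name,"mm %.2f rms %.1f (rms at 0: %.1f)"%(b[1],b[0],r0[0]))
# pixel bands: left outer top edge
L=[(r,c) for r in range(203,211) for c in range(200+max(0,r-205)-1,200+max(0,r-205)+3)]
est("left",*np.array(L).T)
C=[(r,c) for r in (213,214) for c in range(209,217)];est("center",*np.array(C).T)
C=[(r,c) for r in (212,213,214,215) for c in range(209,217)];est("center4",*np.array(C).T)
C=[(r,c) for r in (215,216,217) for c in range(209,217)];est("lower",*np.array(C).T)
print(a[203:218,198:236:1].round(0).astype(int)[::2]);print(im[203:218,198:236].round(0).astype(int)[::2])
```

```text
[-0.04923696  0.2795121 ]
20mm down px [0.40763218 4.49402211]
left mm 2.20 rms 5.0 (rms at 0: 21.4)
center mm 1.85 rms 15.4 (rms at 0: 32.8)
center4 mm 1.95 rms 13.7 (rms at 0: 23.8)
lower mm -0.40 rms 4.2 (rms at 0: 5.5)
[[227 223 216 224 226 217 207 129  76  70  70  71  73  71  73  71  72  73
   70  72  70  68  69  69  68  68  71 105 144 163 216 226 226 226 227 226
  226 226]
 [226 202 163 192 222 227 217 149  86  71  67  70  70  73  70  70  70  72
   71  69  70  70  71  71  76 112 172 202 219 210 210 222 226 227 227 227
  227 227]
 [228 216 146 114 140 191 222 224 194 127  81  70  71  69  70  72  72  74
   71  72  74  94 129 177 202 219 214 186 141 128 170 219 226 227 228 226
  226 227]
 [227 225 201 148 113 111 141 193 222 223 196 128  96  88  84  85  87  81
   97 132 183 221 223 206 184 141 115 105 106 115 173 220 227 226 226 226
  227 227]
 [227 228 227 222 200 148 115 110 145 219 229 228 222 218 215 217 215 209
  223 225 204 185 138 112 102 105 103 107 115 131 156 217 225 225 226 227
  227 226]
 [226 226 226 227 226 224 202 149 122 159 183 186 189 189 188 186 189 191
  190 16
[... 968 characters left out ...]
 138 131 126 110 106 105 116 184 221 226 226 226 227
  227 227]
 [226 227 224 201 148 113 106 123 179 221 225 211 197 193 191 189 186 160
  182 163 182 148 124 108 105 104 104 106 115 130 172 218 226 225 226 226
  226 227]
 [227 227 227 226 223 201 148 116 120 176 190 191 194 203 210 214 216 224
  224 195 139 109 104 106 107 114 127 136 153 189 204 222 226 226 226 226
  226 227]
 [228 228 228 228 227 226 223 208 158 141 132 126 126 129 123 121 119 125
  128 115 108 106 116 127 135 145 156 194 218 224 226 226 227 227 226 225
  225 226]
 [227 227 227 227 227 227 227 225 208 195 193 193 192 192 192 192 192 196
  196 137 130 135 154 191 201 205 220 226 226 226 226 226 227 227 226 226
  227 226]]
```

Run:
```python
from h import *
from cell import *
ims=pickle.load(open("c10.pkl","rb"));S=ims[0];s=pickle.load(open("st.pkl","rb"))
x0,y0,x1,y1=196,172,230,204
m=(S["img"][y0:y1,x0:x1].min(2)>215).astype(np.uint8)
c=max(cv2.findContours(m[:,:],0,1)[0],key=cv2.contourArea)
# predicted cap top circle overlay for jar x=58,y=-24
im=cv2.resize(S["img"][160:225,185:240],None,fx=8,fy=8,interpolation=cv2.INTER_CUBIC)
a=np.linspace(0,6.28,60)
for x,col in((.054,(0,0,255)),(.059,(0,255,0))):
    P=stw(s,np.c_[x+.028*np.cos(a),-.024+.028*np.sin(a),np.full(60,.182)]);cv2.polylines(im,[((proj(S,P)-[185,160]+.5)*8).astype(np.int32)],True,col,1)
cv2.imwrite("pics/fin.png",im)
S0,_=pickle.load(open("scene0.pkl","rb"))
cv2.imwrite("pics/diff.png",cv2.absdiff(S["img"],S0["img"]))
```

```text
(no output)
```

View pics/fin.png

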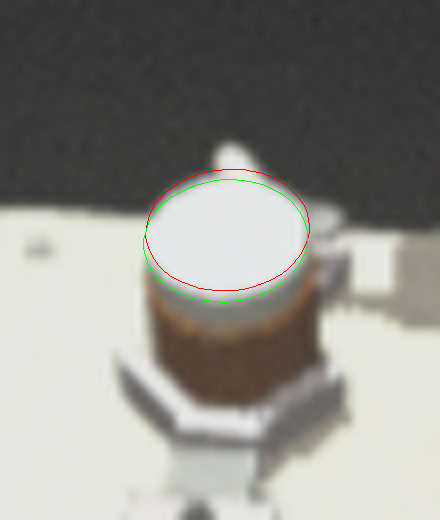

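View pics/diff.png

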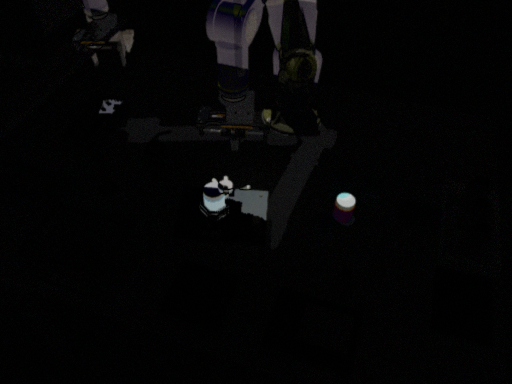

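The last pictures show the cap outline at about station (59, -24) mm and no bystander moved. The V is deflected about 2 mm, roughly 10 N, so I'm handing in.

```bash
python3 -c "
from cell import *
print(sign_off())"
```

```text
the job is handed in; nothing more can be done
None
```

The amber jar stands in the bay, clamped against the fence at an estimated 10 N, and I handed the job in at about 24 s. I can't confirm a pass, because the hand-in gives no verdict.

**What I did:** I placed the jar, let go of it, and turned the knob counter-clockwise with closed fingertips. It took two strokes on two neighbouring arms, from about 0.14 rad to about 2.29 rad. Then I backed the fingers off and raised the arm clear.

**Last checks:**
- **Jar:** it stands upright at about station (59, -24) mm, and nothing is touching it. It stayed put when the fingers came off the knob.
- **Clamp force from the camera:** the V fence has moved 1.9 to 2.2 mm since before clamping, which means about 9.5 to 11 N.
- **Clamp force from the push:** the torque on the knob rose from about 0.32 to 0.54 N m. That suggests about 8 to 18 N, depending on how the baseline is taken, so its upper end passes the 15 N limit.
- **Bystanders:** comparing scene-camera pictures from before and after shows none of them moved.

**Disagreements:**
- Tracking the jar itself during clamping suggested a lower force, about 5 N. I trusted it less because shadows changed between those pictures.
- The lower edge of the V's dark band showed no movement in the picture. I took it to be a fixed part of the slide and did not use it.
- The two cameras disagreed by 3 to 5 mm in height; I allowed for this.

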